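# Unstack the salon kit and lay out the practice station

## Robot

A 6-joint arm with a two-finger parallel gripper is mounted at the origin on the work surface. World frame = base frame: x ahead of the robot, y to its left, z up, the work surface at z = 0. Lengths are in m, angles in degrees, forces in N, time in s.
With the tool pointing down it reaches from about 0.375 to 0.975 m from the base axis. Payload 3.8 kg.
Tool frame: the origin (TCP) lies at the very end of the fingers, on their centre line; the grasp point (between the pads) lies 19 mm behind it; z points along the fingers, y is the direction in which the jaws open and shut (so a half turn about z gives the same grasp; the last joint's range is limited). The gripper opens to 88 mm and grips with 3 to 60 N. Pads are 18 mm wide; open, the fingers measure 123 mm over their backs; the gripper's body (75 mm by 187 mm) begins 45 mm behind the grasp point.
Start: joints at [-78.661, 15.12, 91.902, -0, 72.978, -2.114], TCP at [0.157, -0.656, 0.239] pointing down, gripper open.
Joint ranges: [-150.88, 150.88], [-54.13, 125.18], [17.81, 147.31], [-75.09, 255.09], [0, 152.58], [-146.25, 146.25]. Speed limits (degrees/s): [147.25, 147.25, 180, 180, 180, 180].

## Interface

Orientations are given as a 3x3 rotation matrix whose columns are the frame's x, y, z axes.
In Python, from station import robot, imaging gives the robot as it stands. The module is installed in compiled form; this text tells all that it offers.
- The arm moves only by the shell command python3 -m jog 'ROWS' [OPENING] [FORCE]. ROWS is JSON, a list of rows, each a list of 2 entries, a list of its own where there are three numbers: the shift along the world's x, y, z in mm, then the turn about the world's z in rad. In form: [[[x, y, z], twist], ...]. A call has exactly 8 rows; each row is the pose to reach, as a shift and turn from the pose commanded when the call began; what a row does not reach only later rows make up. A row lasts 1/10 s, in which the tool goes at most 50 mm and 8.59 degrees, less where a joint would pass 70% of its speed; a pose out of reach is approached as far as the arm can. A call with a gripper value outside its range is refused whole. OPENING is the opening, from 0 (shut) to 1 (fully open), set as the call begins (- or left out, the last holds). The fingers move at their own pace and stop on an object; FORCE is the grip in N (left out, the last holds). Time passes only in rows, so rows that repeat a pose let the fingers close, or fill a call up. It gives the time, the measured TCP pose, the force and the opening at its end, in the units of the state.
- robot.read_state(): the state, without advancing time (a new reading comes with each control period).
- imaging.get_image(name): name is "scene" or "top"; returns a dict with "image" (384x512x3 uint8, red, green, blue), "mtx" (3x3 intrinsics, pixels), "D" ([k1, k2, p1, p2, k3] as OpenCV has them; the pictures are not rectified), "origin" and "rotation" of the camera in the world. Camera axes: x right, y down, z forward; pixel columns grow to the right and rows downward; lengths in m; the calibration is good to about 2 mm. A picture is of the moment at which its call begins. There is no depth.
- robot.close_job(): hands the job in, once; it reports no verdict.
The state is a dict: "time": time; "joints": joint angles; "qd": joint speeds; "tau": joint torques, N m; "tool_pos": TCP position; "orientation": TCP orientation; "wrist_force": force on the tool from outside, world axes, zero at the start; "torque": the same for the moment, N m; "opening": finger opening in m.
Only numpy, scipy, OpenCV 4.12 (cv2) and the standard library are available. Lean on these libraries where they do the work, as an engineer would, in place of code of your own. Each camera call takes 0.05 s, during which the arm holds its last target.

## Task

Lay out the hairdressing station: take the stack apart from the top down, setting each thing straight onto the middle of its own pad - first the ivory comb box lengthwise on the ivory pad, then the two tubs upright on the coasters of their lid colours (in either order), and last the green shears case lengthwise on the long green pad. Set things down gently rather than dropping them, keep the tubs upright, and do not disturb the spray bottle or the hairbrush.

Things in the scene. Friction and masses are not known exactly. Their poses are not given: they have to be found in the camera images.
- comb_box: Ivory box with a black comb drawn on its top, 34 (x) by 110 (y, its length) by 26 mm tall, about 0.07 kg. Origin at the centre of its underside, z up. At the start it is the top of the stack: it lies across both tub lids like a bridge, underside 75 mm above the table, its length along the case's length; below its middle, between the tubs, is a 44 mm gap.
- blue_tub: Round white tub with a blue lid and a blue band, 56 mm diameter, 45 mm tall, rigid, about 0.16 kg. Origin at the centre of its underside, z up. At the start it stands on the green shears case, 50 mm from the case's centre along the case's length; which tub is at which end varies. Upper 17 mm is the lid, of the same width.
- purple_tub: Round white tub with a purple lid and a purple band, 56 mm diameter, 45 mm tall, rigid, about 0.16 kg. Origin at the centre of its underside, z up. At the start it stands on the green shears case, 50 mm from the case's centre along the case's length; which tub is at which end varies. Upper 17 mm is the lid, of the same width.
- shears_case: Dark green flat hard case, 58 (x) by 200 (y, its length) by 30 mm tall, about 0.3 kg. Origin at the centre of its underside, z up. It lies flat on the table as the bottom of the stack, carrying both tubs (standing on its top at 30 mm) and through them the comb box.
- ivory_pad: Flat ivory rubber pad with a thin grey outline, 56 (x) by 132 (y, its length) by 3 mm thick, fixed on the table; the place of the comb box. Origin at the centre of its underside (table level).
- green_pad: Flat green rubber pad, 80 (x) by 222 (y, its length) by 3 mm thick, fixed on the table; the place of the shears case. Origin at the centre of its underside (table level).
- blue_coaster: Flat round blue rubber coaster, 80 mm diameter, 3 mm thick, fixed on the table; the place of the blue-lidded tub. Origin at the centre of its underside (table level).
- purple_coaster: Flat round purple rubber coaster, 80 mm diameter, 3 mm thick, fixed on the table; the place of the purple-lidded tub. Origin at the centre of its underside (table level).
- spray_bottle: Bystander: white spray bottle, 66 mm diameter, 192 mm tall, standing loose beyond the stack. Origin at the centre of its underside.
- hairbrush: Bystander: black hairbrush lying loose beyond the stack, 45 mm wide, about 187 mm long along its y (from -95 to +93 mm), 27 mm tall. Origin on its underside near mid-length.
Mind the look-alikes: they are no part of the job. There is more than one size of the purple_tub; the job needs the middle-sized. Leave any pink look-alike of the green_pad alone.

How it is judged (in metres and radians):
On the way, in this order (a step that is already met when the one before it is completed fails the run):
1. the comb box lies on the ivory pad, the tubs still to be moved (horizontal distance between comb_box and ivory_pad below 0.013 m and z of comb_box in the frame of ivory_pad below 0.007 m and angle between comb_box's own z axis and vertical below 0.1 rad and linear speed of comb_box below 0.03 m/s and angle between the y axis of comb_box and the y axis of ivory_pad, either way round below 0.17 rad), for 0.2 s.
2. both tubs stand on the coasters of their colours, the shears case still to be moved (horizontal distance between blue_tub and blue_coaster below 0.013 m and z of blue_tub in the frame of blue_coaster below 0.007 m and angle between each of blue_tub, purple_tub's own z axis and vertical below 0.1 rad and linear speed of each of blue_tub, purple_tub below 0.03 m/s and horizontal distance between purple_tub and purple_coaster below 0.013 m and z of purple_tub in the frame of purple_coaster below 0.007 m), for 0.2 s.
3. the shears case lies on the green pad (horizontal distance between shears_case and green_pad below 0.013 m and z of shears_case in the frame of green_pad below 0.007 m and angle between shears_case's own z axis and vertical below 0.1 rad and linear speed of shears_case below 0.03 m/s and angle between the y axis of shears_case and the y axis of green_pad, either way round below 0.17 rad), for 0.2 s.
At the end, for the whole second after the job is handed in: Comb box, both tubs and shears case all rest flat or upright (within 0.1 rad) on their own pads, released and still, centres within 13 mm of the pads' centres, the box and the case lengthwise with their pads within 0.17 rad (either way round) (all of step 1 and all of step 2 and all of step 3 and angular speed of each of blue_tub, purple_tub, comb_box, shears_case below 0.2 rad/s); the robot touches nothing.
It fails at once if the spray bottle is knocked (shifted more than 25 mm) (distance of spray_bottle from where it was at the start of the episode above 0.025 m).
It fails at once if the hairbrush is knocked (shifted more than 25 mm) (distance of hairbrush from where it was at the start of the episode above 0.025 m).
It fails at once if a tub is tipped over (leans more than 0.5 rad) (angle between any of blue_tub, purple_tub's own z axis and vertical above 0.5 rad).
It fails at once if a thing of the stack falls or is dropped (faster than 0.6 m/s within 40 mm of the table) ((height (world z) of blue_tub below 0.04 m and linear speed of blue_tub above 0.6 m/s) or (height (world z) of purple_tub below 0.04 m and linear speed of purple_tub above 0.6 m/s) or (height (world z) of comb_box below 0.04 m and linear speed of comb_box above 0.6 m/s) or (height (world z) of shears_case below 0.04 m and linear speed of shears_case above 0.6 m/s)).
It also fails if it takes over 96 s, if anything falls off the work surface, if the arm or the gripper's body presses on something with over 40 N, if the wrist force passes 120 N, or if a joint passes its speed limit or range.

## Working session

There is one attempt and no reset: what is moved stays moved. The work goes in short steps, Python scripts to look and compute and a shell command to move; the robot and the scene stay as the last step left them, time stands still between calls to the robot, and variables do not carry over. Pictures are saved under pics/ and viewed, and the job is handed in when it is done.

```bash
mkdir -p pics
python3 - <<'E'
from station import robot, imaging
import cv2
s=robot.read_state(); print(s)
for n in("scene","top"):
    d=imaging.get_image(n); cv2.imwrite(f"pics/{n}0.png",cv2.resize(d["image"][:,:,::-1],(800,600),interpolation=cv2.INTER_CUBIC))
    print(n,d["mtx"],d["D"],d["origin"],d["rotation"])
E
```

```text
{'time': 0.0, 'joints': array([-7.86614972e+01,  1.51701162e+01,  9.19806781e+01, -1.85163240e-03,
        7.29805775e+01, -2.11116898e+00]), 'qd': array([-0.02299294,  0.05191869, -0.05917784, -0.01783776, -0.01514879,
       -0.1143049 ]), 'tau': array([ 6.49874710e-04, -5.02117825e+01, -3.56884253e+01,  7.29510770e-02,
        2.95577827e-02, -1.85447889e-04]), 'tool_pos': array([ 0.15687863, -0.65576794,  0.23738221]), 'orientation': array([[ 9.72572407e-01,  2.32599833e-01, -4.81088097e-04],
       [ 2.32600324e-01, -9.72569824e-01,  2.24204190e-03],
       [ 5.36068055e-05, -2.29244934e-03, -9.99997371e-01]]), 'wrist_force': array([ 0.30909604, -0.41081968, -0.57713425]), 'torque': array([ 0.01991104, -0.03785797,  0.01936714]), 'opening': 0.08835441604823775}
scene [[367.35222071   0.         249.96626064]
 [  0.         367.35222071 193.71144204]
 [  0.           0.           1.        ]] [-0.11911089  0.          0.          0.          0.        ] [1.23102418 0.5106519  0.75312916] [[-0.52619681  0.56999179 -0.63105172]
 [ 0.85022416  0.3660489  -0.37832139]
 [ 0.0153557  -0.73560693 -0.67723456]]
top [[347.78356791   0.         248.08183517]
 [  0.         347.78356791 188.71691494]
 [  0.           0.           1.        ]] [0.02050712 0.         0.         0.         0.        ] [0.36665937 0.10683944 1.31328609] [[-0.00149969 -0.9821009   0.18834963]
 [-0.99975479  0.00563373  0.02141532]
 [-0.02209311 -0.18827133 -0.98186853]]
```

View pics/scene0.png

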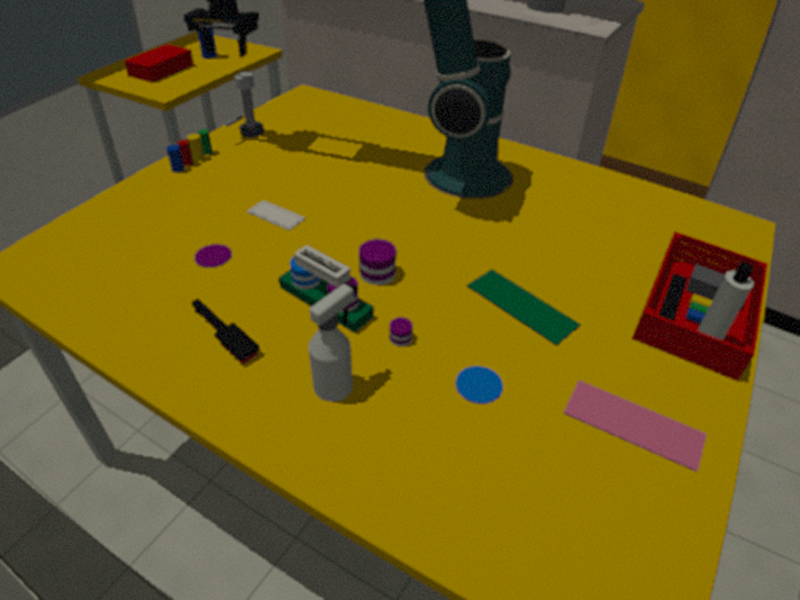

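View pics/top0.png

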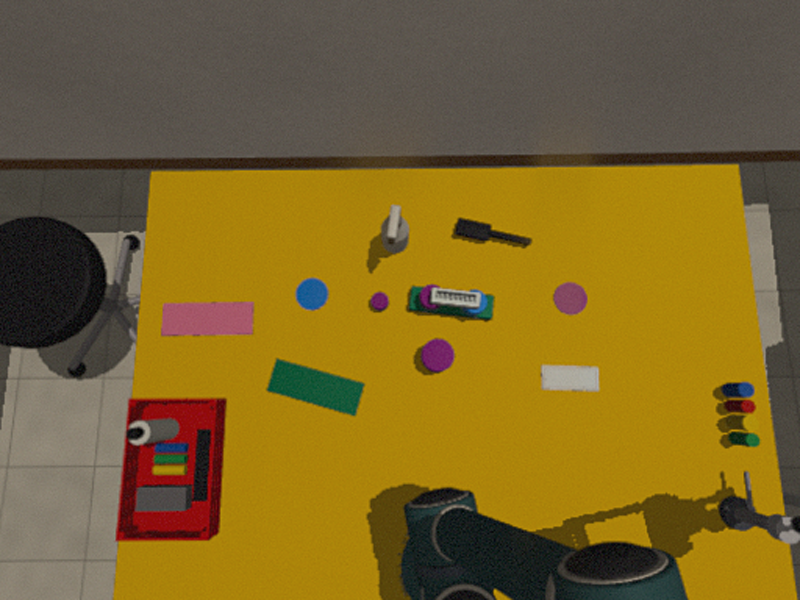

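The scene view shows the stack around (325,285), with the bottle in front and the brush to its left. The top view shows every pad: ivory (570,378), green (315,387), blue (312,293) and purple (570,298). The stack is at about (450,302), and the look-alike tubs are at (380,301) and (437,355). Next, enlarged crops.

```bash
cat > h.py <<'E'
import numpy as np, cv2
from station import robot, imaging
def ray(d,uv):
    uv=np.asarray(uv,float).reshape(-1,1,2)
    n=cv2.undistortPoints(uv,d["mtx"],d["D"]).reshape(-1,2)
    return np.c_[n,np.ones(len(n))]@np.array(d["rotation"]).T
def plane(d,uv,z):
    r=ray(d,uv);o=np.array(d["origin"]);return o+r*((z-o[2])/r[:,2])[:,None]
def crop(d,x0,y0,x1,y1,k,fn):
    c=d["image"][y0:y1,x0:x1,::-1]
    cv2.imwrite(fn,cv2.resize(c,None,fx=k,fy=k,interpolation=cv2.INTER_CUBIC))
E
python3 - <<'E'
from h import *
d=imaging.get_image("top")
np.save("top.npy",d,allow_pickle=True)
crop(d,230,120,350,210,6,"pics/a.png")
im=d["image"]
def blob(mask,x0,y0,x1,y1):
    m=np.zeros(mask.shape,np.uint8);m[y0:y1,x0:x1]=mask[y0:y1,x0:x1]
    c=max(cv2.findContours(m,cv2.RETR_EXTERNAL,cv2.CHAIN_APPROX_NONE)[0],key=cv2.contourArea)
    return c,m
hsv=cv2.cvtColor(im,cv2.COLOR_RGB2HSV)
for p in[(200,187),(365,241),(365,190),(202,247),(280,227)]: print(p,hsv[p[1],p[0]])
notyel=~((hsv[...,0]>15)&(hsv[...,0]<32)&(hsv[...,1]>120))
for n,b in dict(blue=(185,170,215,205),purple=(348,175,380,205),ivory=(340,228,390,255),green=(165,225,238,270),bigtub=(265,212,295,242),hair=(285,135,345,160),case=(255,180,325,208)).items():
    c,m=blob(notyel,*b); 
    P=plane(d,c.reshape(-1,2),0.003)[:,:2]
    r=cv2.minAreaRect((P*1000).astype(np.float32)); mm=cv2.moments(c)
    ys,xs=np.nonzero(m); cen=plane(d,[[xs.mean(),ys.mean()]],0.003)[0]
    print(n,r,cen.round(4),np.hypot(*cen[:2]).round(3))
E
```

```text
(200, 187) [103 227 145]
(365, 241) [ 28  20 175]
(365, 190) [168 110 132]
(202, 247) [ 75 174  88]
(280, 227) [156 188 115]
blue ((622.1727905273438, 324.4725646972656), (78.94951629638672, 77.28933715820312), 1.1284037828445435) [0.6227 0.3239 0.003 ] 0.702
purple ((608.8424682617188, -306.5792541503906), (78.72095489501953, 77.65814971923828), 42.35651779174805) [ 0.6084 -0.307   0.003 ] 0.681
ivory ((415.48040771484375, -293.2807922363281), (132.95936584472656, 58.28816223144531), 89.93616485595703) [ 0.4169 -0.294   0.003 ] 0.51
green ((396.9558410644531, 309.2245788574219), (219.37196350097656, 78.42047119140625), 74.21299743652344) [0.3964 0.3083 0.003 ] 0.502
bigtub ((471.3992004394531, 17.777807235717773), (78.86778259277344, 74.75296783447266), 89.7939453125) [0.4713 0.0175 0.003 ] 0.472
hair ((772.6095581054688, -126.15745544433594), (181.33261108398438, 42.198116302490234), 76.83244323730469) [ 0.7783 -0.1014  0.003 ] 0.785
case ((603.5570068359375, -18.857688903808594), (202.61514282226562, 70.73041534423828), 82.89058685302734) [ 0.601  -0.0192  0.003 ] 0.601
```

View pics/a.png

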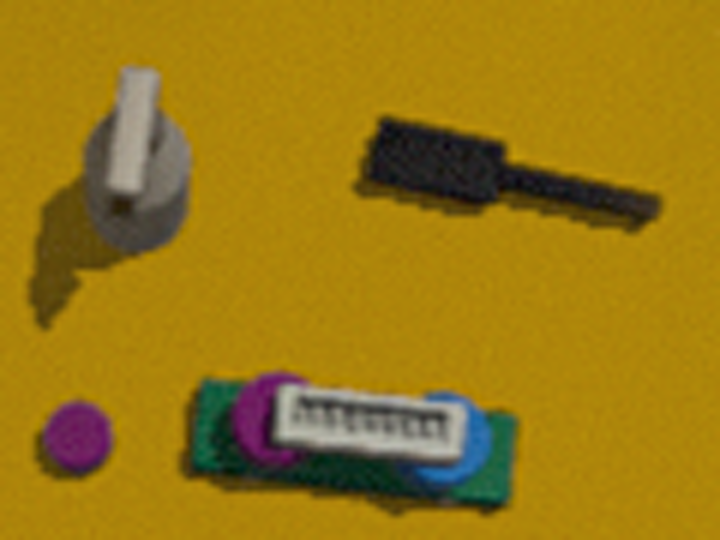

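The crop shows the stack with the purple tub on the left (+y) and the blue one on the right. The comb box top has corners near (281,384), (468,402), (463,460) and (272,445). The case top's upper corners are near (203,380) and (516,413).

Run:
```python
from h import *
d=np.load("top.npy",allow_pickle=True).item()
im=d["image"];hsv=cv2.cvtColor(im,cv2.COLOR_RGB2HSV)
def full(p): return (np.array(p,float)+.5)/6-.5+np.array([230,120])
for q in [[(281,384),(468,402),(463,460),(272,445)]]:
    P=plane(d,full(q),.101)*1000; print(P.round(0)); c=P.mean(0);print("box c",c)
    v=P[1]-P[2];
    print("len",np.linalg.norm(P[0]-P[1]),np.linalg.norm(P[3]-P[2]),"w",np.linalg.norm(P[0]-P[3]),np.linalg.norm(P[1]-P[2]))
# ivory mask
m=np.zeros(hsv.shape[:2],np.uint8)
m[180:200,270:312]=((hsv[180:200,270:312,1]<70)&(hsv[180:200,270:312,2]>20))
m=cv2.morphologyEx(m,cv2.MORPH_CLOSE,np.ones((5,5)))
c=max(cv2.findContours(m,0,1)[0],key=cv2.contourArea)
print("mask box",cv2.minAreaRect((plane(d,c.reshape(-1,2),.101)[:,:2]*1000).astype(np.float32)))
P=plane(d,full([(203,380),(516,413),(510,505)]),.03)*1000;print("case",P.round(0),np.linalg.norm(P[0]-P[1]))
# lids
for n,lo,hi,x0,x1 in(("purple",140,172,262,300),("blue",95,112,285,320)):
    mm=np.zeros_like(m);s=np.s_[175:205,x0:x1]
    h=hsv[s];mm[s]=(h[...,0]>=lo)&(h[...,0]<=hi)&(h[...,1]>100)
    c=max(cv2.findContours(mm,0,cv2.CHAIN_APPROX_NONE)[0],key=cv2.contourArea)
    Q=plane(d,c.reshape(-1,2),.075)[:,:2]*1000
    print(n,Q.min(0).round(),Q.max(0).round(),cv2.minEnclosingCircle(Q.astype(np.float32)))
d2=imaging.get_image("scene");crop(d2,160,140,290,230,6,"pics/b.png");np.save("scene.npy",d2,allow_pickle=True)
```

```text
[[617.  33. 101.]
 [606. -77. 101.]
 [571. -73. 101.]
 [581.  38. 101.]]
box c [593.61842258 -19.89089118 101.        ]
len 110.48130977286155 112.10686998806514 w 37.12178562641123 34.9040275169268
mask box ((588.4828491210938, -14.881050109863281), (141.43545532226562, 53.950923919677734), 89.71476745605469)
case [[ 635.   77.   30.]
 [ 613. -118.   30.]
 [ 555. -112.   30.]] 195.94219849561745
purple [573.  18.] [629.  62.] ((600.7177124023438, 34.434295654296875), 29.074430465698242)
blue [558. -93.] [606. -38.] ((585.550048828125, -64.040283203125), 30.37874412536621)
```

View pics/b.png

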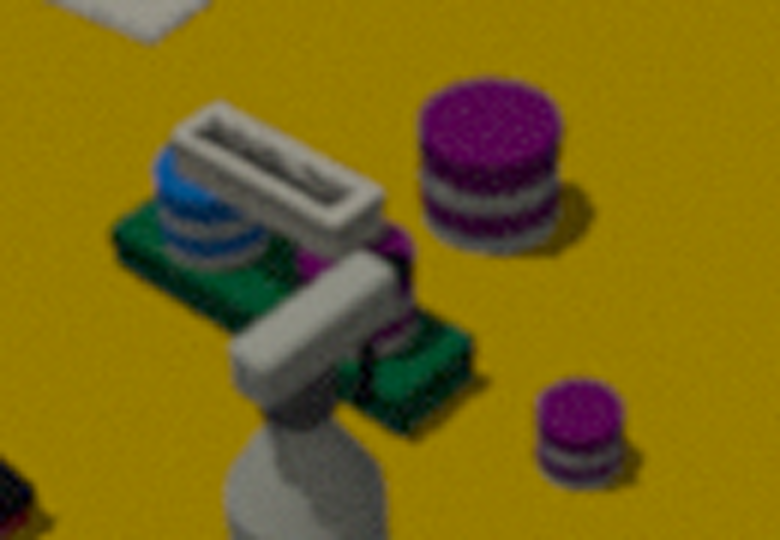

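Run:
```python
from h import *
d=np.load("top.npy",allow_pickle=True).item()
d2=np.load("scene.npy",allow_pickle=True).item()
full=lambda p,o:(np.array(p,float)+.5)/6-.5+np.array(o)
P=plane(d,full([(85,200),(187,205),(135,250),(78,437)],(230,120)),0.0)*1000
print("bottle L,R,bottom at z0, small tub",P.round())
r=plane(d,full([(137,72),(125,190)],(230,120)),0.185)*1000;print("head",r.round())
# scene: bottle bottom at (332,398)/800 view
print(plane(d2,[[332*.64,398*.64],[311*.64,388*.64],[352*.64,388*.64]],0)*1000)
# cross check with scene: big-crop b corners of comb box top
print("box",(plane(d2,full([(222,100),(385,190),(332,224),(172,132)],(160,140)),.101)*1000).round())
print("case corner top",(plane(d2,full([(472,345),(405,418),(112,240)],(160,140)),.03)*1000).round())
```

```text
bottle L,R,bottom at z0, small tub [[762. 152.   0.]
 [758.  86.   0.]
 [728. 120.   0.]
 [604. 157.   0.]]
head [[781. 116. 185.]
 [712. 123. 185.]]
[[778.12099468 130.66622116   0.        ]
 [780.07956623  88.8054808    0.        ]
 [743.02554265 146.45010465   0.        ]]
box [[570. -72. 101.]
 [584.  35. 101.]
 [617.  29. 101.]
 [603. -77. 101.]]
case corner top [[ 588.   86.   30.]
 [ 646.   87.   30.]
 [ 621. -110.   30.]]
```

Box centre by both cameras is about (594,-20), tilted about 6.5°. Moving above it now.

```bash
python3 -m jog '[[[30,45,0],0.1],[[65,95,0],0.22],[[100,145,0],0.34],[[130,190,0],0.46],[[160,232,0],0.56],[[185,270,0],0.65],[[205,300,0],0.72],[[215,318,0],0.78]]' 1 20
python3 -m jog '[[[25,35,0],0.08],[[55,80,0],0.16],[[90,130,0],0.24],[[125,180,0],0.31],[[160,230,0],0.36],[[190,275,0],0.4],[[212,305,0],0.43],[[222,318,0],0.44]]'
python3 - <<'E'
from h import *
s=robot.read_state();print(s["tool_pos"],np.degrees(np.arctan2(s["orientation"][1,1],s["orientation"][0,1])))
d=imaging.get_image("top");crop(d,230,120,350,210,6,"pics/c.png")
E
```

```text
time: 1.0
tool_pos: [0.3732, -0.3358, 0.2387]
orientation: [[0.524, 0.851, 0.001], [0.851, -0.524, 0.001], [0.001, 0.0, -1.0]]
wrist_force: [-0.1, 0.0, -0.1]
opening: 0.0881
time: 1.8
tool_pos: [0.5949, -0.0181, 0.2387]
orientation: [[0.114, 0.993, 0.0], [0.993, -0.114, 0.0], [0.0, 0.0, -1.0]]
wrist_force: [0.0, -0.1, -0.3]
opening: 0.0879
[ 0.594915   -0.01811262  0.23866085] -6.545638856050174
```

```bash
python3 -m jog '[[[-1,-1,-15],0],[[-1,-1,-40],0],[[-1,-1,-70],0],[[-1,-1,-100],0],[[-1,-1,-125],0],[[-1,-1,-145],0],[[-1,-1,-157],0],[[-1,-1,-161],0]]'
python3 - <<'E'
from h import *
d=imaging.get_image("scene");crop(d,150,100,280,220,5,"pics/d.png")
E
```

```text
time: 2.65
tool_pos: [0.5908, -0.0225, 0.0754]
orientation: [[0.117, 0.993, -0.004], [0.993, -0.117, 0.0], [-0.0, -0.004, -1.0]]
wrist_force: [-0.1, -0.0, 0.2]
opening: 0.0884
```

View pics/d.png

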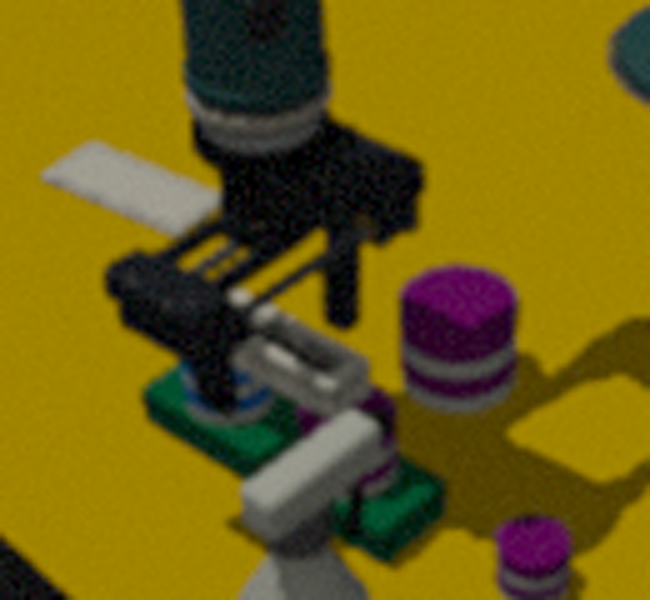

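The fingers straddle the box, between the tubs. Closing.

```bash
python3 -m jog '[[[1,1,1],0],[[1,1,1],0],[[1,1,1],0],[[1,1,1],0],[[1,1,1],0],[[1,1,1],0],[[1,1,1],0],[[1,1,1],0]]' 0.3 20
python3 -m jog '[[[0,0,2],0],[[0,0,6],0],[[0,0,15],0],[[0,0,30],0],[[0,0,50],0],[[0,0,70],0],[[0,0,85],0],[[0,0,90],0]]'
python3 - <<'E'
from h import *
d=imaging.get_image("scene");crop(d,150,100,280,220,5,"pics/e.png")
E
```

```text
time: 3.5
tool_pos: [0.594, -0.0204, 0.0787]
orientation: [[0.116, 0.993, -0.0], [0.993, -0.116, -0.0], [-0.0, -0.0, -1.0]]
wrist_force: [-0.2, -0.7, 0.7]
opening: 0.0333
time: 4.3
tool_pos: [0.5957, -0.0206, 0.1721]
orientation: [[0.116, 0.993, 0.005], [0.993, -0.116, -0.0], [0.0, 0.005, -1.0]]
wrist_force: [0.2, 0.1, 0.3]
opening: 0.0336
```

View pics/e.png

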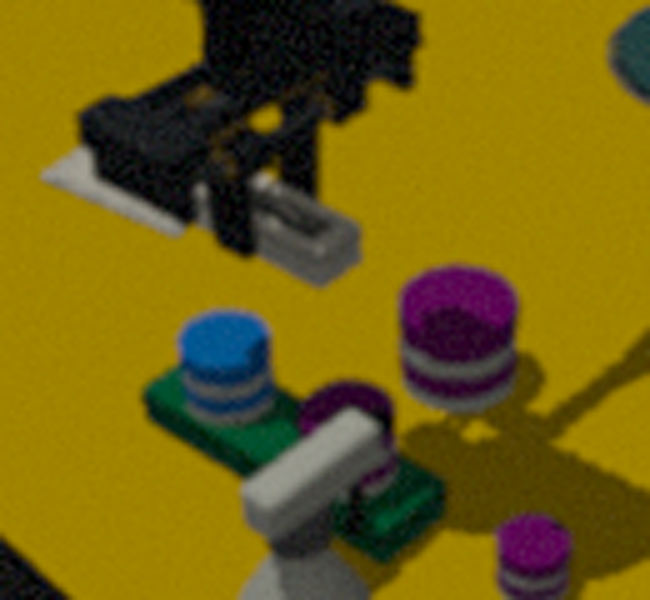

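Box held cleanly; tubs undisturbed. I'll cross-check the pads in the initial scene image.

Run:
```python
from h import *
for f in("scene.npy","top.npy"):
    d=np.load(f,allow_pickle=True).item()
    hsv=cv2.cvtColor(d["image"],cv2.COLOR_RGB2HSV)
    ny=~((hsv[...,0]>15)&(hsv[...,0]<32)&(hsv[...,1]>110))
    B=dict(ivory=(152,122,200,152),purple=(118,150,155,176),blue=(285,228,328,262),green=(292,168,378,224)) if f[0]=="s" else dict(ivory=(340,228,390,255),purple=(348,175,380,205),blue=(185,170,215,205),green=(165,225,238,270))
    for n,(x0,y0,x1,y1) in B.items():
        m=np.zeros(ny.shape,np.uint8);m[y0:y1,x0:x1]=ny[y0:y1,x0:x1]
        k,l,st,ce=cv2.connectedComponentsWithStats(m);i=1+st[1:,4].argmax()
        ys,xs=np.nonzero(l==i)
        P=plane(d,np.c_[xs,ys],.003)[:,:2]*1000
        # homography-jacobian weighting: use min area rect + pca
        r=cv2.minAreaRect(P.astype(np.float32)); w,v=np.linalg.eigh(np.cov(P.T)); a=v[:,1]
        print(f,n,"rect",np.round(r[0],1),np.round(r[1],1),round(r[2],1),"mean",P.mean(0).round(1),"ang",np.degrees(np.arctan2(a[1],a[0])).round(1)%180)
```

```text
scene.npy ivory rect [ 418.3 -295.6] [137.2  60.4] 88.3 mean [ 418.4 -293.8] ang 87.8
scene.npy purple rect [ 608.5 -309.1] [76. 78.] 32.4 mean [ 609.6 -308.3] ang 53.6
scene.npy blue rect [623.7 322.5] [81.3 80.6] 31.9 mean [623.8 322.7] ang 16.400000000000006
scene.npy green rect [397.1 307.8] [220.2  78.9] 74.0 mean [399.6 312.6] ang 74.2
top.npy ivory rect [ 417.2 -292.7] [132.1  58. ] 87.9 mean [ 417.1 -293.6] ang 88.7
top.npy purple rect [ 608.8 -306.6] [78.7 77.7] 42.4 mean [ 608.4 -307. ] ang 79.2
top.npy blue rect [622.2 324.5] [78.9 77.2] 1.1 mean [622.8 323.7] ang 12.699999999999989
top.npy green rect [397.  309.2] [219.4  78.4] 74.2 mean [396.5 308.4] ang 74.3
```

```bash
python3 -m jog '[[[-12,-18,0],0],[[-38,-60,0],0.02],[[-68,-105,0],0.04],[[-98,-152,0],0.06],[[-128,-198,0],0.085],[[-152,-235,0],0.085],[[-170,-263,0],0.085],[[-176,-273,0],0.085]]'
python3 -m jog '[[[0,0,0],0],[[0,0,-10],0],[[0,0,-30],0],[[0,0,-60],0],[[0,0,-90],0],[[0,0,-115],0],[[0,0,-130],0],[[0,0,-138],0]]'
python3 -m jog '[[[0,0,0],0],[[0,0,0],0],[[0,0,0],0],[[0,0,0],0],[[0,0,0],0],[[0,0,0],0],[[0,0,0],0],[[0,0,0],0]]'
python3 - <<'E'
from h import *
d=imaging.get_image("scene");crop(d,130,70,230,160,6,"pics/f.png")
d=imaging.get_image("top");crop(d,320,200,410,280,6,"pics/g.png")
E
```

```text
time: 5.15
tool_pos: [0.4153, -0.2959, 0.168]
orientation: [[0.035, 0.999, -0.002], [0.999, -0.035, -0.0], [-0.0, -0.002, -1.0]]
wrist_force: [-0.2, 0.3, -0.9]
opening: 0.0341
time: 5.95
tool_pos: [0.4175, -0.2906, 0.028]
orientation: [[0.028, 1.0, -0.003], [1.0, -0.028, 0.003], [0.003, -0.003, -1.0]]
wrist_force: [-0.4, 0.0, -1.0]
opening: 0.0339
time: 6.75
tool_pos: [0.418, -0.2935, 0.0308]
orientation: [[0.031, 1.0, 0.0], [1.0, -0.031, -0.0], [-0.0, 0.0, -1.0]]
wrist_force: [-0.6, -0.7, 0.1]
opening: 0.0337
```

View pics/f.png

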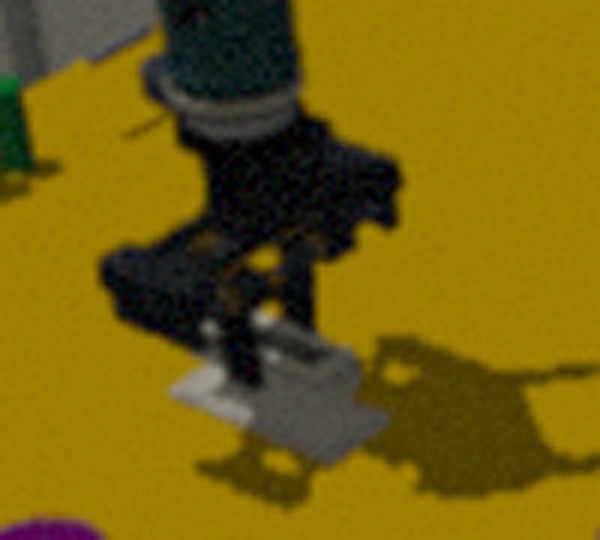

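View pics/g.png

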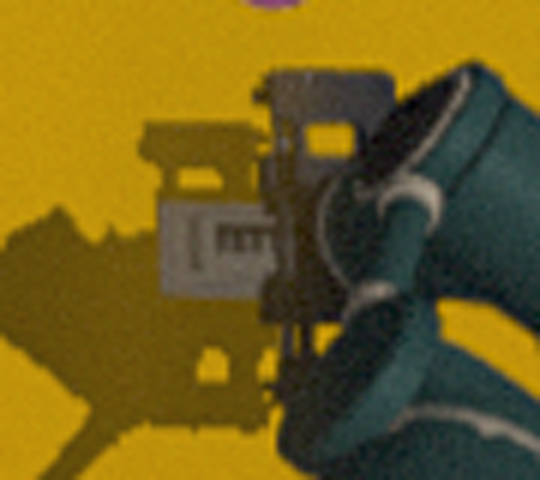

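The box hangs over the pad and inside its outline. Lowering about 24 mm.

```bash
python3 -m jog '[[[0,0,-5],0],[[0,0,-11],0],[[0,0,-16],0],[[0,0,-20],0],[[0,0,-22],0],[[0,0,-23],0],[[0,0,-24],0],[[0,0,-24],0]]'
python3 -m jog '[[[0,0,0],0],[[0,0,0],0],[[0,0,0],0],[[0,0,0],0],[[0,0,0],0],[[0,0,0],0],[[0,0,0],0],[[0,0,0],0]]'
```

```text
time: 7.65
tool_pos: [0.4182, -0.2936, 0.0069]
orientation: [[0.031, 1.0, 0.0], [1.0, -0.031, -0.0], [-0.0, 0.0, -1.0]]
wrist_force: [0.5, -0.4, -0.5]
opening: 0.0338
time: 8.45
tool_pos: [0.418, -0.2935, 0.0067]
orientation: [[0.031, 1.0, 0.0], [1.0, -0.031, -0.0], [-0.0, 0.0, -1.0]]
wrist_force: [-0.3, -0.4, -0.1]
opening: 0.0335
```

```bash
python3 -m jog '[[[0,0,-0.5],0],[[0,0,-1],0],[[0,0,-1],0],[[0,0,-1.5],0],[[0,0,-1.5],0],[[0,0,-1.5],0],[[0,0,-1.5],0],[[0,0,-1.5],0]]'
```

```text
time: 9.25
tool_pos: [0.418, -0.2935, 0.0067]
orientation: [[0.031, 1.0, -0.0], [1.0, -0.031, 0.0], [0.0, -0.0, -1.0]]
wrist_force: [-5.1, 3.2, 12.4]
opening: 0.0337
```

Contact (12 N), so it is seated. I'll relieve the force, release and rise.

```bash
python3 -m jog '[[[0,0,1],0],[[0,0,1],0],[[0,0,1],0],[[0,0,1],0],[[0,0,1],0],[[0,0,1],0],[[0,0,1],0],[[0,0,1],0]]'
python3 -m jog '[[[0,0,0],0],[[0,0,0],0],[[0,0,0],0],[[0,0,0],0],[[0,0,0],0],[[0,0,0],0],[[0,0,0],0],[[0,0,0],0]]' 1
python3 -m jog '[[[0,0,5],0],[[0,0,20],0],[[0,0,45],0],[[0,0,75],0],[[0,0,105],0],[[0,0,130],0],[[0,0,145],0],[[0,0,150],0]]'
python3 -m jog '[[[12,18,0],0],[[38,60,0],-0.02],[[68,105,0],-0.04],[[98,152,0],-0.06],[[128,198,0],-0.085],[[152,235,0],-0.085],[[170,263,0],-0.085],[[174,268,0],-0.085]]'
python3 - <<'E'
from h import *
s=robot.read_state();print(s["tool_pos"])
d=imaging.get_image("top");crop(d,255,170,395,260,5,"pics/i.png")
d=imaging.get_image("scene");crop(d,150,100,280,220,5,"pics/h.png");np.save("s2.npy",d,allow_pickle=True)
E
```

```text
time: 10.05
tool_pos: [0.4183, -0.2937, 0.0067]
orientation: [[0.031, 1.0, 0.0], [1.0, -0.031, -0.0], [-0.0, 0.0, -1.0]]
wrist_force: [-0.7, 0.3, 5.7]
opening: 0.0338
time: 10.85
tool_pos: [0.4181, -0.2935, 0.0062]
orientation: [[0.031, 1.0, 0.0], [1.0, -0.031, -0.0], [-0.0, 0.0, -1.0]]
wrist_force: [-0.4, -0.0, 0.9]
opening: 0.0883
time: 11.65
tool_pos: [0.419, -0.2942, 0.1584]
orientation: [[0.031, 1.0, 0.003], [1.0, -0.031, -0.002], [-0.002, 0.003, -1.0]]
wrist_force: [-0.3, -0.6, 0.3]
opening: 0.0882
time: 12.45
tool_pos: [0.5932, -0.0215, 0.1547]
orientation: [[0.112, 0.994, -0.001], [0.994, -0.112, 0.001], [0.001, -0.001, -1.0]]
wrist_force: [-0.3, -1.3, 0.2]
opening: 0.0881
[ 0.59316819 -0.02154731  0.15469491]
```

View pics/h.png

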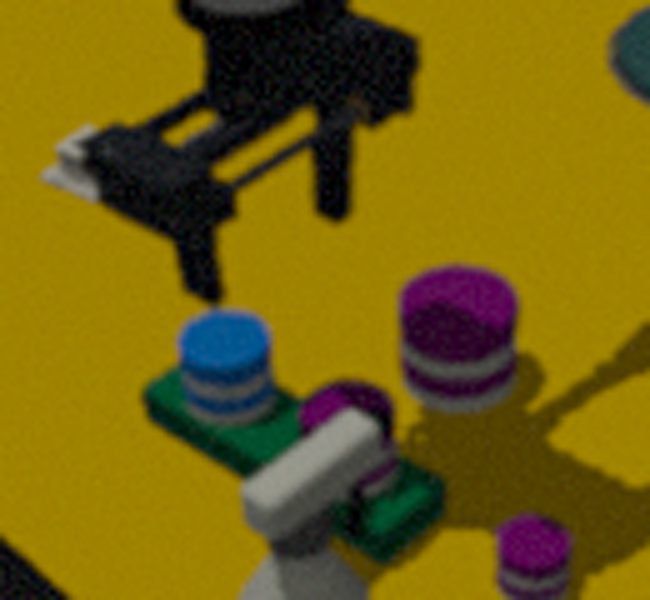

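View pics/i.png

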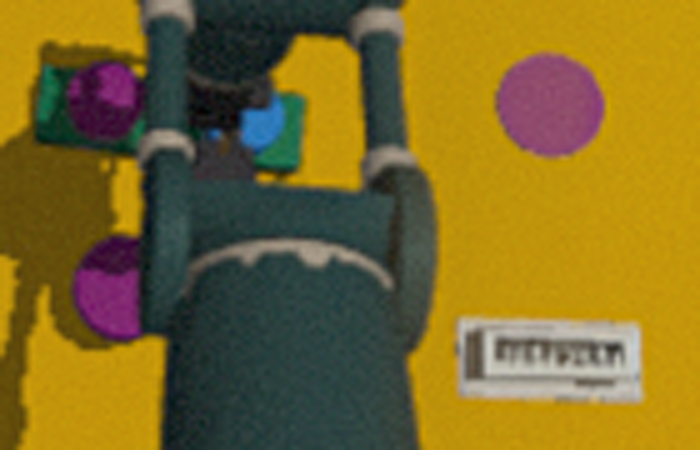

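Run:
```python
from h import *
d=np.load("s2.npy",allow_pickle=True).item();t=np.load("top.npy",allow_pickle=True).item()
full=lambda p,o:(np.array(p,float)+.5)/5-.5+np.array(o)
print("blue scene",plane(d,full([(224.5,342),(178,342),(271,342)],(150,100)),.075)*1000)
print("purple top",plane(t,full([(106,100),(68,100),(144,100)],(255,170)),.075)*1000)
print("blue right edge top",plane(t,full([(285,122)],(255,170)),.075)*1000)
print("purple scene",plane(d,full([(347,410),(301,410),(393,410)],(150,100)),.075)*1000)
print("box",plane(t,full([(556,356),(480,352),(632,360)],(255,170)),.029)*1000)
```

```text
blue scene [[592.35672118 -64.79859455  75.        ]
 [607.18783959 -87.98887049  75.        ]
 [577.53564458 -41.65948608  75.        ]]
purple top [[600.36887588  33.5570892   75.        ]
 [600.52459862  61.01667359  75.        ]
 [600.21340263   6.13029322  75.        ]]
blue right edge top [[583.52794691 -94.74851684  75.        ]]
purple scene [[603.4664962   31.64505008  75.        ]
 [617.51090964   9.77460946  75.        ]
 [589.42093175  53.50265619  75.        ]]
box [[ 418.63522639 -291.02616882   29.        ]
 [ 421.53049944 -236.71862127   29.        ]
 [ 415.76551344 -345.08991462   29.        ]]
```

```bash
python3 -m jog '[[[-1,-10,0],0],[[-2,-25,0],0],[[-3,-38,0],0],[[-3,-44,0],0],[[-3,-44,0],0],[[-3,-44,0],0],[[-3,-44,0],0],[[-3,-44,0],0]]'
python3 -m jog '[[[0,0,-8],0],[[0,0,-25],0],[[0,0,-45],0],[[0,0,-68],0],[[0,0,-90],0],[[0,0,-106],0],[[0,0,-114],0],[[0,0,-117],0]]'
python3 -m jog '[[[0,0,0],0],[[0,0,0],0],[[0,0,0],0],[[0,0,0],0],[[0,0,0],0],[[0,0,0],0],[[0,0,0],0],[[0,0,0],0]]'
python3 - <<'E'
from h import *
d=imaging.get_image("scene");crop(d,150,100,280,220,5,"pics/j.png")
E
```

```text
time: 13.35
tool_pos: [0.589, -0.0691, 0.1562]
orientation: [[0.115, 0.993, 0.0], [0.993, -0.115, 0.0], [0.0, 0.0, -1.0]]
wrist_force: [0.3, 0.1, 0.3]
opening: 0.0882
time: 14.15
tool_pos: [0.5884, -0.0692, 0.0381]
orientation: [[0.115, 0.993, -0.002], [0.993, -0.115, 0.0], [0.0, -0.002, -1.0]]
wrist_force: [-0.1, -0.6, -0.9]
opening: 0.0881
time: 14.95
tool_pos: [0.589, -0.0695, 0.0392]
orientation: [[0.116, 0.993, -0.0], [0.993, -0.116, -0.0], [-0.0, -0.0, -1.0]]
wrist_force: [-0.4, 0.4, 0.2]
opening: 0.0881
```

View pics/j.png

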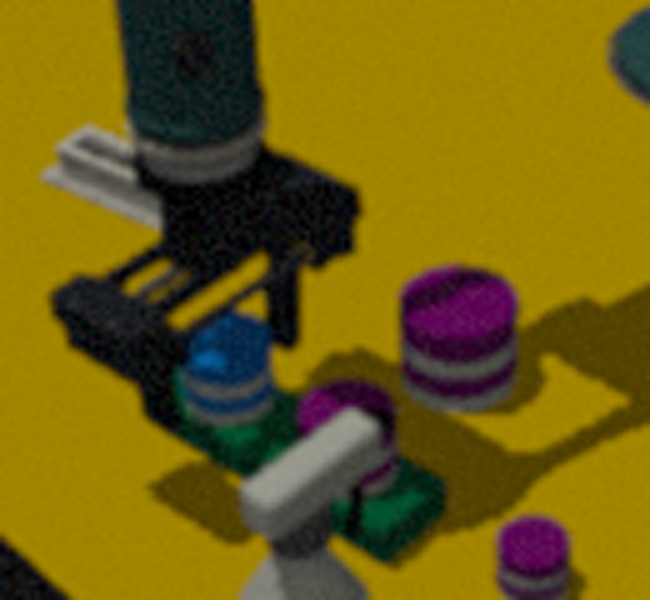

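The fingers straddle the blue tub; it sits about 3.5 mm toward +y of the tool. Correcting that, then gripping.

```bash
python3 -m jog '[[[0.5,2,-1],0],[[0.5,3.5,-2],0],[[0.5,3.5,-2],0],[[0.5,3.5,-2],0],[[0.5,3.5,-2],0],[[0.5,3.5,-2],0],[[0.5,3.5,-2],0],[[0.5,3.5,-2],0]]'
python3 -m jog '[[[0,0,0],0],[[0,0,0],0],[[0,0,0],0],[[0,0,0],0],[[0,0,0],0],[[0,0,0],0],[[0,0,0],0],[[0,0,0],0]]' 0.5 20
python3 -m jog '[[[0,0,2],0],[[0,0,6],0],[[0,0,15],0],[[0,0,30],0],[[0,0,50],0],[[0,0,70],0],[[0,0,85],0],[[0,0,90],0]]'
python3 - <<'E'
from h import *
d=imaging.get_image("scene");crop(d,150,90,280,220,5,"pics/k.png")
E
```

```text
time: 15.8
tool_pos: [0.5896, -0.066, 0.0372]
orientation: [[0.116, 0.993, 0.0], [0.993, -0.116, -0.0], [-0.0, 0.0, -1.0]]
wrist_force: [-0.1, -0.3, -0.1]
opening: 0.0882
time: 16.6
tool_pos: [0.5894, -0.066, 0.0372]
orientation: [[0.116, 0.993, -0.0], [0.993, -0.116, 0.0], [-0.0, -0.0, -1.0]]
wrist_force: [-0.9, 0.0, 0.0]
opening: 0.0556
time: 17.4
tool_pos: [0.5913, -0.0662, 0.1305]
orientation: [[0.116, 0.993, 0.005], [0.993, -0.116, -0.001], [-0.0, 0.005, -1.0]]
wrist_force: [0.2, -0.1, -0.8]
opening: 0.0552
```

View pics/k.png

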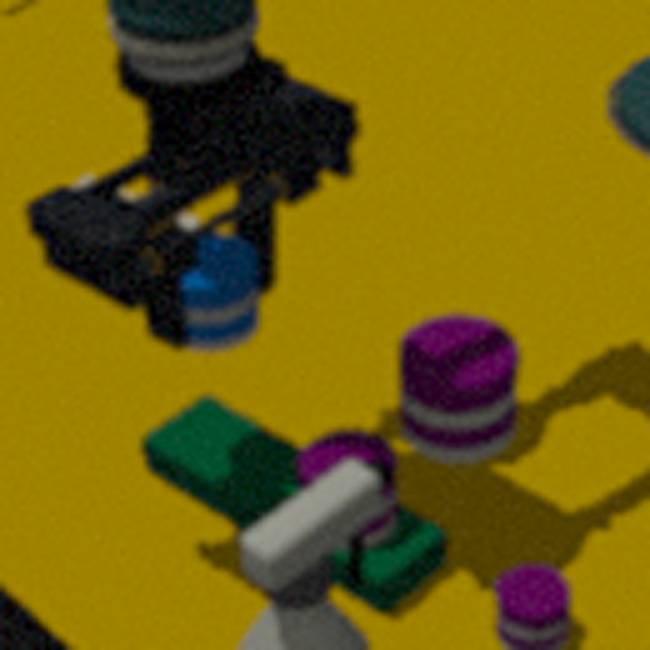

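```bash
python3 -m jog '[[[-5,12,5],0],[[-15,35,12],0],[[-25,65,20],0],[[-32,100,20],0],[[-35,135,20],0],[[-35,170,20],0],[[-35,205,20],0],[[-25,240,20],0]]'
python3 -m jog '[[[12,35,0],0],[[25,70,0],0],[[38,100,0],0],[[48,125,0],0],[[55,142,0],0],[[58.5,149.5,0],0],[[58.5,149.5,0],0],[[58.5,149.5,0],0]]'
python3 -m jog '[[[0,0,-8],0],[[0,0,-25],0],[[0,0,-45],0],[[0,0,-68],0],[[0,0,-90],0],[[0,0,-106],0],[[0,0,-114],0],[[0,0,-117],0]]'
python3 -m jog '[[[0,0,0],0],[[0,0,0],0],[[0,0,0],0],[[0,0,0],0],[[0,0,0],0],[[0,0,0],0],[[0,0,0],0],[[0,0,0],0]]'
python3 - <<'E'
from h import *
d=imaging.get_image("scene");crop(d,250,150,370,270,5,"pics/l.png")
d=imaging.get_image("top");crop(d,150,140,260,230,5,"pics/m.png")
E
```

```text
time: 18.25
tool_pos: [0.5618, 0.1758, 0.1458]
orientation: [[0.115, 0.993, -0.004], [0.993, -0.115, -0.001], [-0.001, -0.004, -1.0]]
wrist_force: [0.9, -0.7, -0.8]
opening: 0.0557
time: 19.05
tool_pos: [0.6221, 0.3229, 0.1464]
orientation: [[0.116, 0.993, -0.002], [0.993, -0.116, -0.001], [-0.001, -0.002, -1.0]]
wrist_force: [-0.2, 0.4, -1.7]
opening: 0.0554
time: 19.85
tool_pos: [0.6222, 0.3228, 0.0286]
orientation: [[0.116, 0.993, -0.002], [0.993, -0.116, -0.001], [-0.001, -0.002, -1.0]]
wrist_force: [-0.5, -0.0, -0.9]
opening: 0.0554
time: 20.65
tool_pos: [0.623, 0.3235, 0.0302]
orientation: [[0.116, 0.993, -0.0], [0.993, -0.116, 0.0], [-0.0, -0.0, -1.0]]
wrist_force: [0.1, 0.1, -1.7]
opening: 0.0554
```

View pics/l.png

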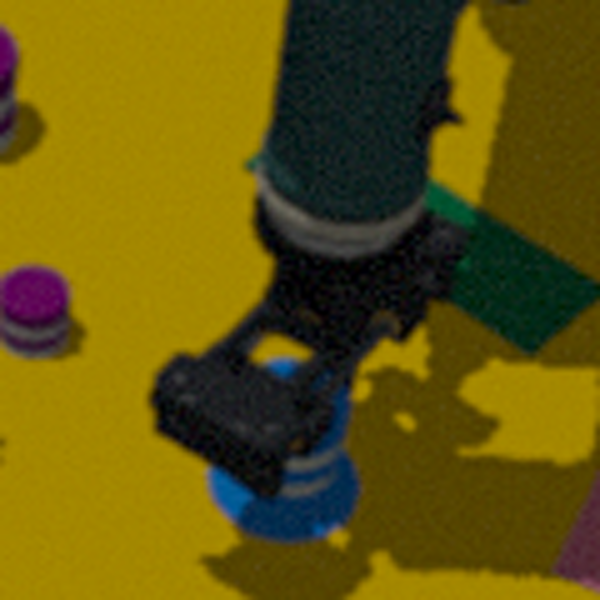

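View pics/m.png

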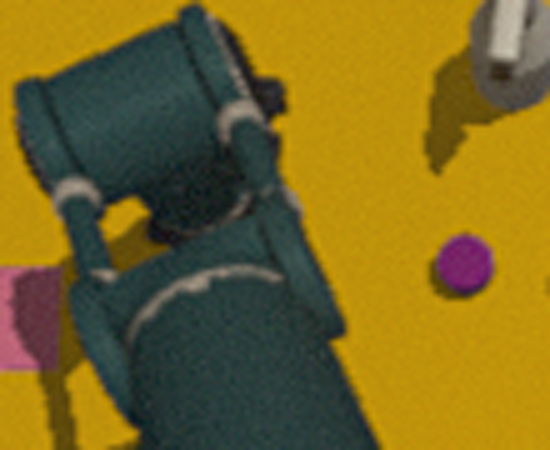

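The tub is above the coaster. Lowering it.

```bash
python3 -m jog '[[[0,0,-5],0],[[0,0,-10],0],[[0,0,-14],0],[[0,0,-17],0],[[0,0,-18.5],0],[[0,0,-19.5],0],[[0,0,-20],0],[[0,0,-20],0]]'
python3 -m jog '[[[0,0,-0.5],0],[[0,0,-1],0],[[0,0,-1],0],[[0,0,-1],0],[[0,0,-1],0],[[0,0,-1],0],[[0,0,-1],0],[[0,0,-1],0]]'
```

```text
time: 21.55
tool_pos: [0.6232, 0.3236, 0.0104]
orientation: [[0.116, 0.993, 0.0], [0.993, -0.116, 0.0], [0.0, 0.0, -1.0]]
wrist_force: [0.1, 0.3, -1.7]
opening: 0.0555
time: 22.35
tool_pos: [0.6233, 0.3237, 0.0102]
orientation: [[0.116, 0.993, 0.001], [0.993, -0.116, 0.0], [0.0, 0.001, -1.0]]
wrist_force: [-2.4, -0.5, 5.2]
opening: 0.0558
```

```bash
python3 -m jog '[[[0,0,0.7],0],[[0,0,0.7],0],[[0,0,0.7],0],[[0,0,0.7],0],[[0,0,0.7],0],[[0,0,0.7],0],[[0,0,0.7],0],[[0,0,0.7],0]]'
python3 -m jog '[[[0,0,0],0],[[0,0,0],0],[[0,0,0],0],[[0,0,0],0],[[0,0,0],0],[[0,0,0],0],[[0,0,0],0],[[0,0,0],0]]' 1
python3 -m jog '[[[0,0,5],0],[[0,0,20],0],[[0,0,45],0],[[0,0,70],0],[[0,0,90],0],[[0,0,110],0],[[0,0,120],0],[[0,0,125],0]]'
python3 -m jog '[[[-12,-12,5],0],[[-30,-40,12],0],[[-45,-75,15],0],[[-57,-110,15],0],[[-60,-145,15],0],[[-60,-180,15],0],[[-60,-210,15],0],[[-50,-235,15],0]]'
python3 - <<'E'
from h import *
d=imaging.get_image("top");crop(d,180,150,310,240,5,"pics/n.png");np.save("t3.npy",d,allow_pickle=True)
d=imaging.get_image("scene");crop(d,150,140,350,270,4,"pics/o.png");np.save("s3.npy",d,allow_pickle=True)
E
```

```text
time: 23.15
tool_pos: [0.6233, 0.3236, 0.0102]
orientation: [[0.116, 0.993, 0.0], [0.993, -0.116, 0.0], [0.0, 0.0, -1.0]]
wrist_force: [0.1, -0.4, 5.1]
opening: 0.0553
time: 23.95
tool_pos: [0.623, 0.3235, 0.0099]
orientation: [[0.116, 0.993, 0.0], [0.993, -0.116, 0.0], [0.0, 0.0, -1.0]]
wrist_force: [-1.1, -0.4, -0.6]
opening: 0.0882
time: 24.75
tool_pos: [0.624, 0.324, 0.1375]
orientation: [[0.116, 0.993, 0.003], [0.993, -0.116, 0.002], [0.002, 0.003, -1.0]]
wrist_force: [-0.2, 0.2, 0.5]
opening: 0.088
time: 25.55
tool_pos: [0.5713, 0.0869, 0.1491]
orientation: [[0.116, 0.993, -0.003], [0.993, -0.116, -0.0], [-0.001, -0.002, -1.0]]
wrist_force: [0.5, 1.3, 0.8]
opening: 0.0883
```

View pics/n.png

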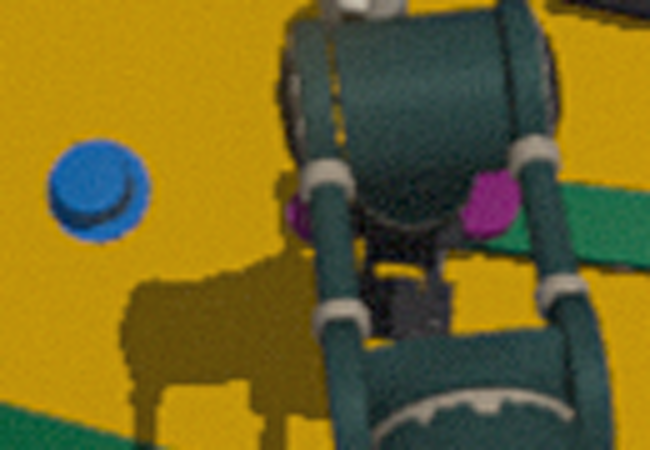

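View pics/o.png

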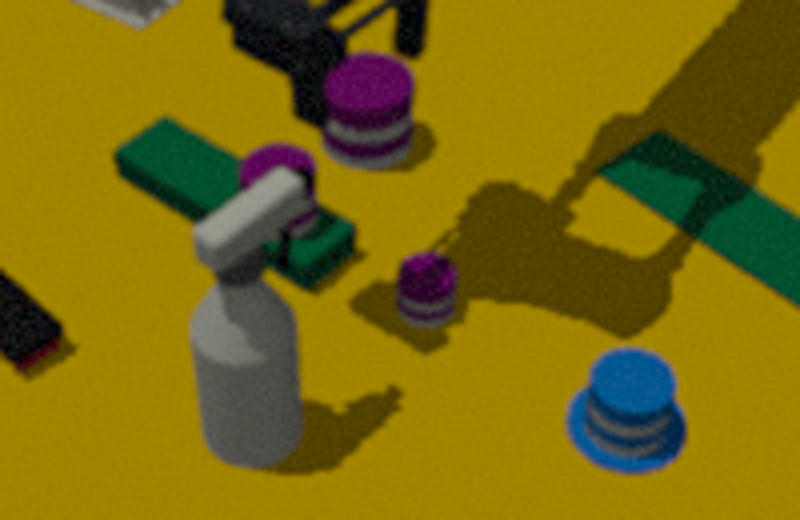

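Run:
```python
from h import *
t=np.load("t3.npy",allow_pickle=True).item();d=np.load("s3.npy",allow_pickle=True).item()
f=lambda p,k,o:(np.array(p,float)+.5)/k-.5+np.array(o)
print(plane(t,f([(90,184)],5,(180,150)),.048)*1000, plane(d,f([(632,381)],4,(150,140)),.048)*1000)
print("case",plane(d,f([(165,118),(113,157),(357,228),(309,280)],4,(150,140)),.03)*1000)
print("purple",plane(d,f([(278,174)],4,(150,140)),.075)*1000)
print(robot.read_state()["tool_pos"])
```

```text
[[619.2314282 322.2913417  48.       ]] [[626.18612698 321.64808592  48.        ]]
case [[ 560.56917674 -109.07820584   30.        ]
 [ 619.06458245 -112.89271162   30.        ]
 [ 585.00925529   86.3261774    30.        ]
 [ 647.2532315    87.07916372   30.        ]]
purple [[608.63820397  35.74056263  75.        ]]
[0.57321215 0.08576755 0.1494217 ]
```

```bash
python3 -m jog '[[[5,-12,0],0],[[14,-30,0],0],[[24,-46,0],0],[[29,-54,0],0],[[29,-54,0],0],[[29,-54,0],0],[[29,-54,0],0],[[29,-54,0],0]]'
python3 - <<'E'
from h import *
print(robot.read_state()["tool_pos"])
d=imaging.get_image("top");crop(d,220,140,330,230,6,"pics/p.png")
E
```

```text
time: 26.45
tool_pos: [0.6017, 0.0352, 0.1498]
orientation: [[0.115, 0.993, -0.0], [0.993, -0.115, 0.0], [0.0, -0.0, -1.0]]
wrist_force: [-0.5, 0.6, 0.1]
opening: 0.0876
[0.60169226 0.03515361 0.14983443]
```

View pics/p.png

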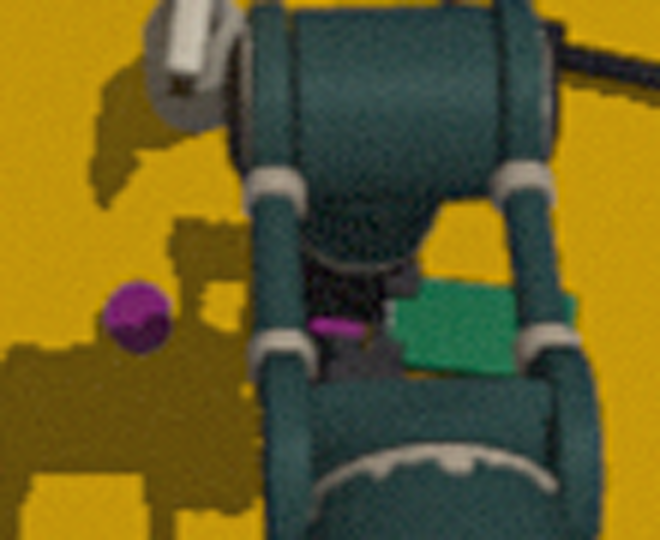

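```bash
python3 -m jog '[[[0.5,-2,-8],0],[[0.5,-2,-25],0],[[0.5,-2,-45],0],[[0.5,-2,-68],0],[[0.5,-2,-88],0],[[0.5,-2,-102],0],[[0.5,-2,-110],0],[[0.5,-2,-112.5],0]]'
python3 -m jog '[[[0,0,0],0],[[0,0,0],0],[[0,0,0],0],[[0,0,0],0],[[0,0,0],0],[[0,0,0],0],[[0,0,0],0],[[0,0,0],0]]'
python3 - <<'E'
from h import *
d=imaging.get_image("scene");crop(d,170,110,290,230,5,"pics/q.png")
d=imaging.get_image("top");crop(d,220,140,330,230,6,"pics/q2.png")
E
```

```text
time: 27.3
tool_pos: [0.6019, 0.0325, 0.0363]
orientation: [[0.116, 0.993, -0.002], [0.993, -0.116, -0.0], [-0.0, -0.002, -1.0]]
wrist_force: [0.1, -0.4, 0.7]
opening: 0.088
time: 28.1
tool_pos: [0.6025, 0.0325, 0.0374]
orientation: [[0.116, 0.993, -0.0], [0.993, -0.116, 0.0], [0.0, -0.0, -1.0]]
wrist_force: [-1.5, 0.1, -0.5]
opening: 0.0878
```

View pics/q.png

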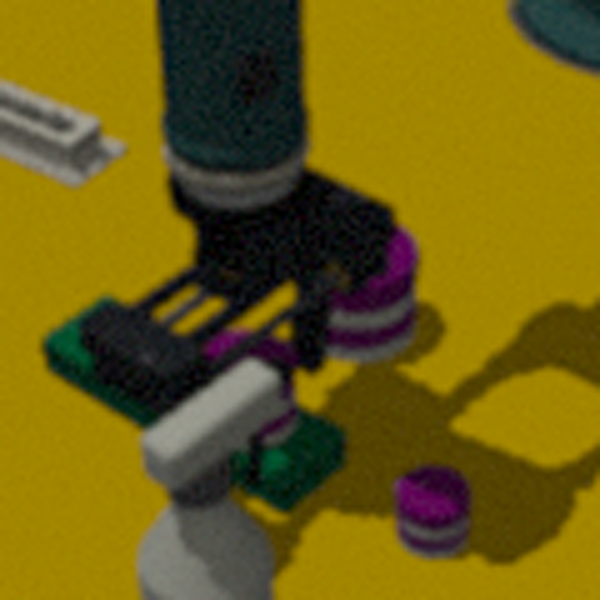

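The fingers straddle the middle purple tub. Grip and lift.

```bash
python3 -m jog '[[[0,0,0],0],[[0,0,0],0],[[0,0,0],0],[[0,0,0],0],[[0,0,0],0],[[0,0,0],0],[[0,0,0],0],[[0,0,0],0]]' 0.5 20
python3 -m jog '[[[0,0,2],0],[[0,0,6],0],[[0,0,15],0],[[0,0,30],0],[[0,0,50],0],[[0,0,70],0],[[0,0,85],0],[[0,0,90],0]]'
python3 - <<'E'
from h import *
d=imaging.get_image("scene");crop(d,170,90,290,230,5,"pics/r.png")
E
```

```text
time: 29.0
tool_pos: [0.6025, 0.0325, 0.0374]
orientation: [[0.116, 0.993, -0.0], [0.993, -0.116, -0.0], [-0.0, -0.0, -1.0]]
wrist_force: [-0.5, -0.6, -0.1]
opening: 0.0557
time: 29.8
tool_pos: [0.6043, 0.0326, 0.1308]
orientation: [[0.116, 0.993, 0.005], [0.993, -0.116, 0.0], [0.001, 0.005, -1.0]]
wrist_force: [0.2, 0.9, -1.9]
opening: 0.0555
```

View pics/r.png

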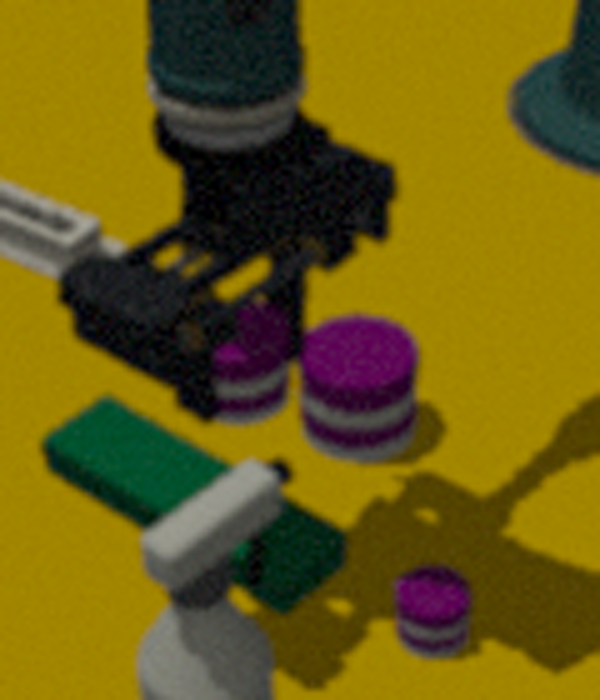

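```bash
python3 -m jog '[[[0,-12,0],0],[[1,-40,0],0],[[2,-75,0],0],[[3,-115,0],0],[[4,-155,0],0],[[5,-195,0],0],[[6,-230,0],0],[[6,-260,0],0]]'
python3 -m jog '[[[0,-28,0],0],[[0,-50,0],0],[[0.5,-66,-5],0],[[0.5,-76,-20],0],[[0.5,-80,-45],0],[[0.5,-80,-70],0],[[0.5,-80,-88],0],[[0.5,-80,-97],0]]'
python3 -m jog '[[[0,0,0],0],[[0,0,0],0],[[0,0,0],0],[[0,0,0],0],[[0,0,0],0],[[0,0,0],0],[[0,0,0],0],[[0,0,0],0]]'
python3 - <<'E'
from h import *
d=imaging.get_image("scene");crop(d,90,80,200,190,5,"pics/s.png")
d=imaging.get_image("top");crop(d,320,150,410,230,6,"pics/s2.png")
E
```

```text
time: 30.65
tool_pos: [0.607, -0.23, 0.1256]
orientation: [[0.117, 0.993, -0.003], [0.993, -0.117, 0.001], [0.0, -0.003, -1.0]]
wrist_force: [-0.8, 0.1, -1.6]
opening: 0.0553
time: 31.45
tool_pos: [0.6071, -0.3057, 0.0267]
orientation: [[0.115, 0.993, -0.005], [0.993, -0.115, 0.003], [0.002, -0.005, -1.0]]
wrist_force: [-0.4, 0.5, -1.4]
opening: 0.0555
time: 32.25
tool_pos: [0.609, -0.3075, 0.0305]
orientation: [[0.116, 0.993, 0.0], [0.993, -0.116, -0.0], [-0.0, 0.0, -1.0]]
wrist_force: [0.3, -0.3, -0.9]
opening: 0.0555
```

View pics/s.png

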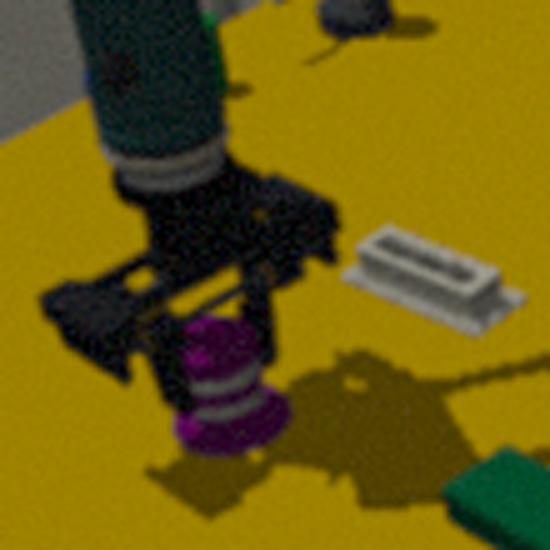

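```bash
python3 -m jog '[[[0,0,-5],0],[[0,0,-10],0],[[0,0,-14],0],[[0,0,-17],0],[[0,0,-18.5],0],[[0,0,-19.5],0],[[0,0,-20],0],[[0,0,-20],0]]'
python3 -m jog '[[[0,0,-0.5],0],[[0,0,-1],0],[[0,0,-1],0],[[0,0,-1],0],[[0,0,-1],0],[[0,0,-1],0],[[0,0,-1],0],[[0,0,-1],0]]'
```

```text
time: 33.15
tool_pos: [0.6091, -0.3076, 0.0105]
orientation: [[0.116, 0.993, 0.0], [0.993, -0.116, -0.0], [-0.0, 0.0, -1.0]]
wrist_force: [-0.5, -0.3, -1.5]
opening: 0.0555
time: 33.95
tool_pos: [0.6093, -0.3076, 0.0104]
orientation: [[0.116, 0.993, 0.001], [0.993, -0.116, -0.0], [-0.0, 0.001, -1.0]]
wrist_force: [-2.3, 1.1, 4.7]
opening: 0.0555
```

```bash
python3 -m jog '[[[0,0,0.6],0],[[0,0,0.6],0],[[0,0,0.6],0],[[0,0,0.6],0],[[0,0,0.6],0],[[0,0,0.6],0],[[0,0,0.6],0],[[0,0,0.6],0]]'
python3 -m jog '[[[0,0,0],0],[[0,0,0],0],[[0,0,0],0],[[0,0,0],0],[[0,0,0],0],[[0,0,0],0],[[0,0,0],0],[[0,0,0],0]]' 1
python3 -m jog '[[[0,0,5],0],[[0,0,20],0],[[0,0,45],0],[[0,0,70],0],[[0,0,90],0],[[0,0,110],0],[[0,0,118],0],[[0,0,120],0]]'
python3 - <<'E'
from h import *
t=imaging.get_image("top");crop(t,230,150,350,230,6,"pics/t.png");np.save("t4.npy",t,allow_pickle=True)
d=imaging.get_image("scene");crop(d,90,100,260,220,4,"pics/u.png");np.save("s4.npy",d,allow_pickle=True)
hsv=cv2.cvtColor(t["image"],cv2.COLOR_RGB2HSV)
for vm in(70,85,95):
    m=np.zeros(hsv.shape[:2],np.uint8);s=np.s_[172:212,250:325];h=hsv[s];m[s]=(h[...,0]>60)&(h[...,0]<95)&(h[...,2]>vm)
    ys,xs=np.nonzero(m);P=plane(t,np.c_[xs,ys],.03)[:,:2]*1000
    w,v=np.linalg.eigh(np.cov(P.T));a=v[:,1];print(vm,cv2.minAreaRect(P.astype(np.float32)),P.mean(0),np.degrees(np.arctan(a[1]/a[0])))
E
```

```text
time: 34.75
tool_pos: [0.6093, -0.3076, 0.0104]
orientation: [[0.116, 0.993, 0.0], [0.993, -0.116, -0.0], [-0.0, 0.001, -1.0]]
wrist_force: [-1.3, 1.2, 5.1]
opening: 0.0553
time: 35.55
tool_pos: [0.6091, -0.3075, 0.01]
orientation: [[0.116, 0.993, 0.0], [0.993, -0.116, -0.0], [-0.0, 0.0, -1.0]]
wrist_force: [0.2, 0.2, 0.3]
opening: 0.0879
time: 36.35
tool_pos: [0.6101, -0.3081, 0.1326]
orientation: [[0.116, 0.993, 0.003], [0.993, -0.116, -0.002], [-0.001, 0.004, -1.0]]
wrist_force: [0.6, -0.3, -0.0]
opening: 0.0882
70 ((594.0684814453125, -15.868278503417969), (196.25779724121094, 55.96769714355469), 83.16576385498047) [595.04328445 -15.27990248] 83.18999280235973
85 ((595.6820678710938, -16.28143310546875), (195.71469116210938, 52.306339263916016), 82.89778900146484) [595.84243738 -15.40270312] 83.27669841513297
95 ((595.6192626953125, -17.033851623535156), (194.15878295898438, 52.093021392822266), 82.78254699707031) [595.93718501 -16.11343   ] 83.13667113919995
```

View pics/t.png

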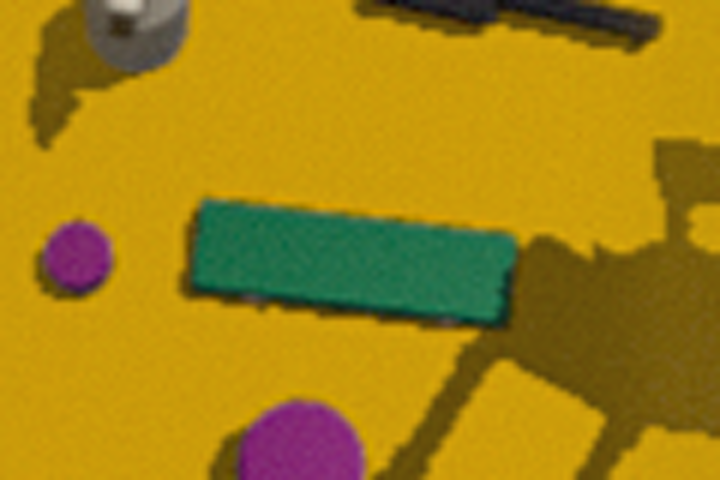

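View pics/u.png

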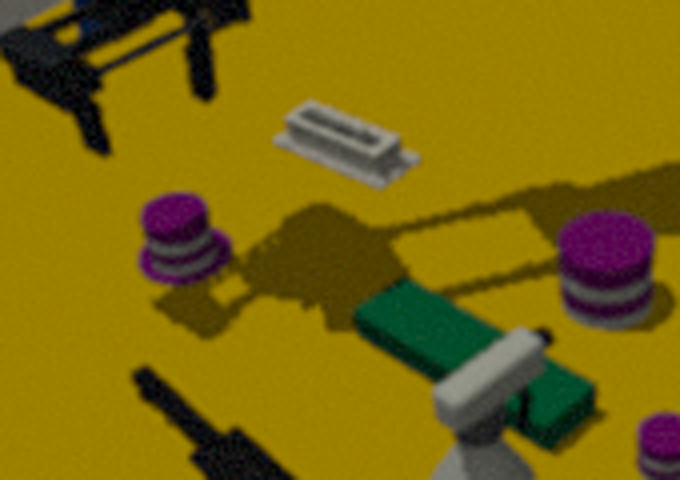

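The case is undisturbed, centred near (595,-16) with its length at about 83°. Both purple and comb placements look fine; I'll check the purple one numerically.

Run:
```python
from h import *
d=np.load("s4.npy",allow_pickle=True).item()
f=lambda p,k,o:(np.array(p,float)+.5)/k-.5+np.array(o)
print(plane(d,f([(175.5,216)],4,(90,100)),.048)*1000)
print("coaster",plane(d,f([(185,251)],4,(90,100)),.003)*1000, robot.read_state()["tool_pos"])
```

```text
[[ 614.87910635 -301.71073613   48.        ]]
coaster [[ 606.70380758 -310.89718194    3.        ]] [ 0.60896098 -0.30746971  0.1302199 ]
```

```bash
python3 -m jog '[[[0,12,0],0],[[-2,40,0],0],[[-4,80,0],0],[[-6,125,0],0],[[-8,170,0],0],[[-10,215,0],0],[[-12,255,0],0],[[-13.5,285,0],0]]'
python3 -m jog '[[[0,4,0],0],[[0,6,0],0],[[0,6,0],0],[[0,6,0],0],[[0,6,0],0],[[0,6,0],0],[[0,6,0],0],[[0,6,0],0]]'
python3 - <<'E'
from h import *
t=imaging.get_image("top");crop(t,335,165,395,210,12,"pics/v.png");np.save("t5.npy",t,allow_pickle=True)
d=imaging.get_image("scene");crop(d,115,140,160,180,14,"pics/w.png");np.save("s5.npy",d,allow_pickle=True)
E
```

```text
time: 37.25
tool_pos: [0.5937, -0.0192, 0.1284]
orientation: [[0.114, 0.993, -0.003], [0.993, -0.114, 0.001], [0.001, -0.003, -1.0]]
wrist_force: [0.2, 0.2, -0.2]
opening: 0.088
time: 38.05
tool_pos: [0.5956, -0.0169, 0.13]
orientation: [[0.116, 0.993, 0.0], [0.993, -0.116, -0.0], [0.0, 0.0, -1.0]]
wrist_force: [-1.9, 0.4, -1.0]
opening: 0.0883
```

View pics/v.png

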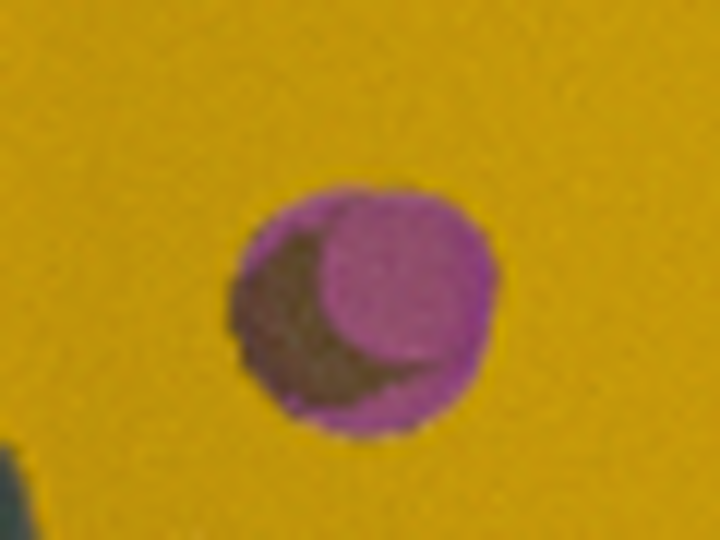

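View pics/w.png

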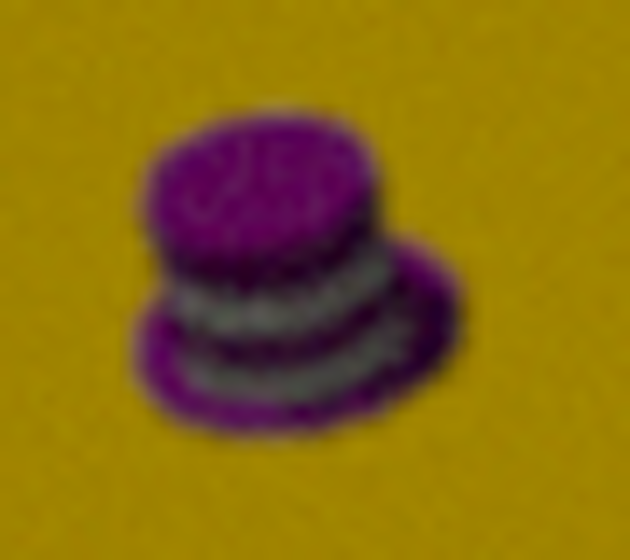

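Run:
```python
from h import *
t=np.load("t5.npy",allow_pickle=True).item();d=np.load("s5.npy",allow_pickle=True).item()
def fwd(c,P,k,o):
    R=np.array(c["rotation"]);rv=cv2.Rodrigues(R.T)[0];tv=-R.T@np.array(c["origin"])
    p=cv2.projectPoints(np.array(P,float),rv,tv,c["mtx"],c["D"])[0].reshape(-1,2);return (p-o+.5)*k-.5
a=np.linspace(0,2*np.pi,40)
circ=lambda x,y,z,r:np.c_[x+r*np.cos(a),y+r*np.sin(a),0*a+z]
for c,k,o,fn in((t,12,(335,165),"v"),(d,14,(115,140),"w")):
    im=cv2.imread(f"pics/{fn}.png")
    for C,col in((circ(.609,-.3075,.003,.04),(255,255,255)),(circ(.609,-.3075,.048,.028),(0,255,0)),(circ(.609,-.3075,.003,.028),(255,255,0))):
        cv2.polylines(im,[np.round(fwd(c,C,k,o)).astype(int)],True,col,1)
    cv2.imwrite(f"pics/{fn}o.png",im)
a1=cv2.imread("pics/vo.png");b=cv2.imread("pics/wo.png")
h=400;s=lambda i:cv2.resize(i,(int(i.shape[1]*h/i.shape[0]),h))
cv2.imwrite("pics/vw.png",cv2.resize(np.hstack([s(a1),s(b)]),None,fx=.78,fy=.78))
```

```text
(no output)
```

View pics/vw.png

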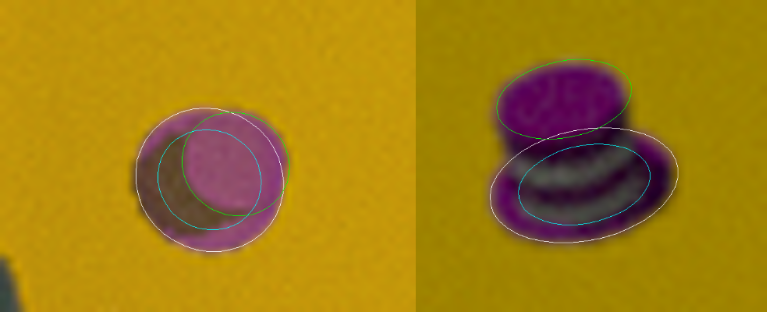

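The overlay matches: the tub and coaster outlines fit the same centre in both views, to about 2–3 mm. Next is the case.

```bash
python3 -m jog '[[[0,0,-8],0],[[0,0,-25],0],[[0,0,-48],0],[[0,0,-70],0],[[0,0,-90],0],[[0,0,-105],0],[[0,0,-114],0],[[0,0,-117],0]]'
python3 -m jog '[[[0,0,-3],0],[[0,0,-5],0],[[0,0,-6],0],[[0,0,-6],0],[[0,0,-6],0],[[0,0,-6],0],[[0,0,-6],0],[[0,0,-6],0]]'
python3 - <<'E'
from h import *
d=imaging.get_image("scene");crop(d,170,110,290,230,5,"pics/x.png")
E
```

```text
time: 38.95
tool_pos: [0.5947, -0.0164, 0.0117]
orientation: [[0.116, 0.993, -0.002], [0.993, -0.116, 0.0], [-0.0, -0.002, -1.0]]
wrist_force: [0.8, -0.1, 0.1]
opening: 0.0879
time: 39.75
tool_pos: [0.5956, -0.0165, 0.0071]
orientation: [[0.116, 0.993, 0.0], [0.993, -0.116, -0.0], [0.0, 0.0, -1.0]]
wrist_force: [0.5, 0.5, 0.2]
opening: 0.088
```

View pics/x.png

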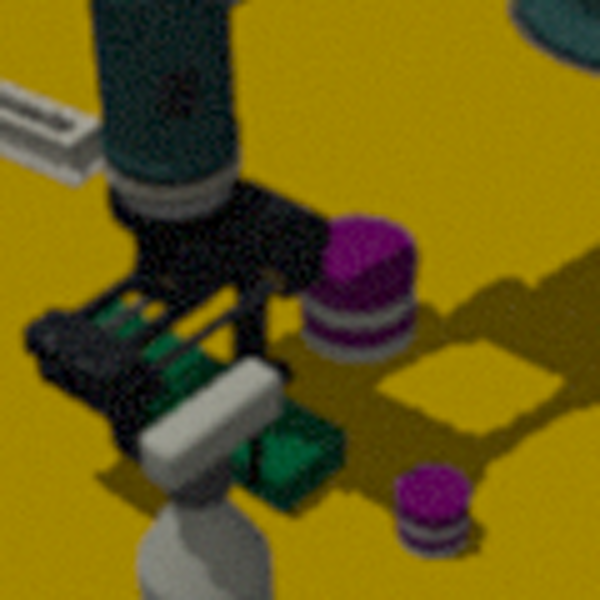

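```bash
python3 -m jog '[[[0,0,-1],0],[[0,0,-1],0],[[0,0,-1],0],[[0,0,-1],0],[[0,0,-1],0],[[0,0,-1],0],[[0,0,-1],0],[[0,0,-1],0]]' 0.5 40
python3 -m jog '[[[0,0,2],0],[[0,0,6],0],[[0,0,15],0],[[0,0,30],0],[[0,0,50],0],[[0,0,70],0],[[0,0,85],0],[[0,0,90],0]]'
python3 - <<'E'
from h import *
d=imaging.get_image("scene");crop(d,150,90,290,220,5,"pics/y.png")
print(robot.read_state()["torque"])
E
```

```text
time: 40.6
tool_pos: [0.5955, -0.0165, 0.006]
orientation: [[0.116, 0.993, -0.0], [0.993, -0.116, -0.0], [-0.0, -0.0, -1.0]]
wrist_force: [0.2, 0.9, -0.3]
opening: 0.0576
time: 41.4
tool_pos: [0.5974, -0.0166, 0.0993]
orientation: [[0.116, 0.993, 0.005], [0.993, -0.116, -0.0], [0.0, 0.005, -1.0]]
wrist_force: [0.5, -0.1, -4.1]
opening: 0.0577
[-0.05370024 -0.11951284  0.06276324]
```

View pics/y.png

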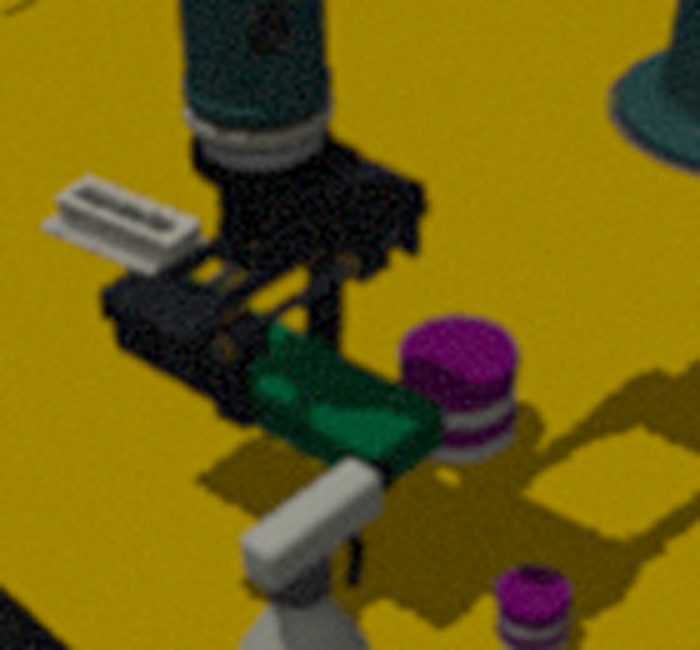

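```bash
python3 -m jog '[[[-12,8,15],0],[[-35,28,30],0],[[-60,58,40],-0.02],[[-85,92,45],-0.05],[[-110,128,45],-0.08],[[-135,165,45],-0.11],[[-155,200,45],-0.14],[[-170,235,45],-0.16]]'
python3 -m jog '[[[-10,30,0],0],[[-20,55,0],0],[[-26,75,0],0],[[-28.5,86,0],0],[[-28.5,90,-10],0],[[-28.5,90,-30],0],[[-28.5,90,-55],0],[[-28.5,90,-80],0]]'
python3 -m jog '[[[0,0,-15],0],[[0,0,-25],0],[[0,0,-30],0],[[0,0,-31],0],[[0,0,-31],0],[[0,0,-31],0],[[0,0,-31],0],[[0,0,-31],0]]'
python3 - <<'E'
from h import *
d=imaging.get_image("scene");crop(d,270,130,400,240,6,"pics/z.png")
d=imaging.get_image("top");crop(d,150,200,260,290,6,"pics/z2.png")
E
```

```text
time: 42.25
tool_pos: [0.4232, 0.2193, 0.1401]
orientation: [[0.273, 0.962, -0.002], [0.962, -0.273, -0.001], [-0.001, -0.001, -1.0]]
wrist_force: [0.0, 0.7, -3.1]
opening: 0.0575
time: 43.05
tool_pos: [0.3973, 0.3075, 0.0595]
orientation: [[0.273, 0.962, 0.0], [0.962, -0.273, -0.001], [-0.001, 0.0, -1.0]]
wrist_force: [-0.0, -0.4, -3.2]
opening: 0.0577
time: 43.85
tool_pos: [0.3974, 0.3089, 0.0306]
orientation: [[0.272, 0.962, 0.001], [0.962, -0.272, 0.001], [0.001, 0.001, -1.0]]
wrist_force: [0.7, -0.5, -3.3]
opening: 0.0575
```

View pics/z.png

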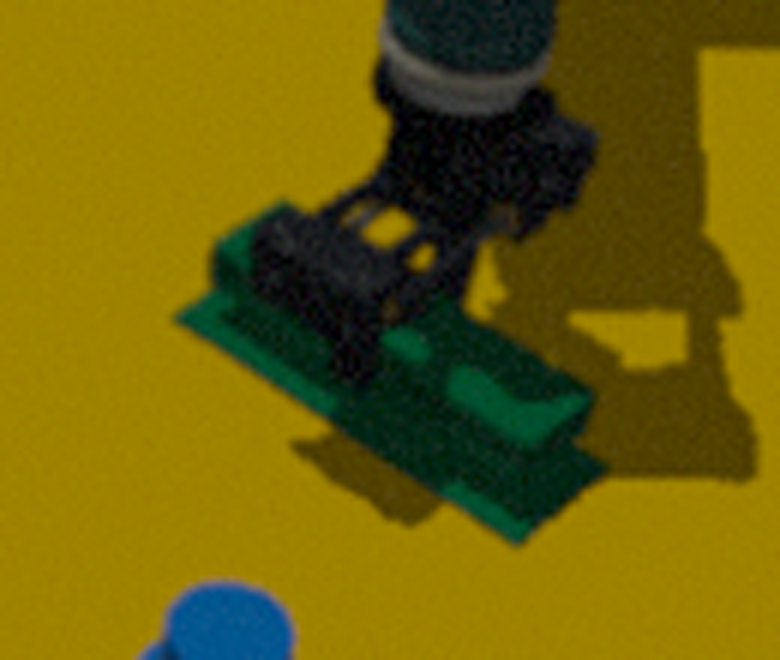

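View pics/z2.png

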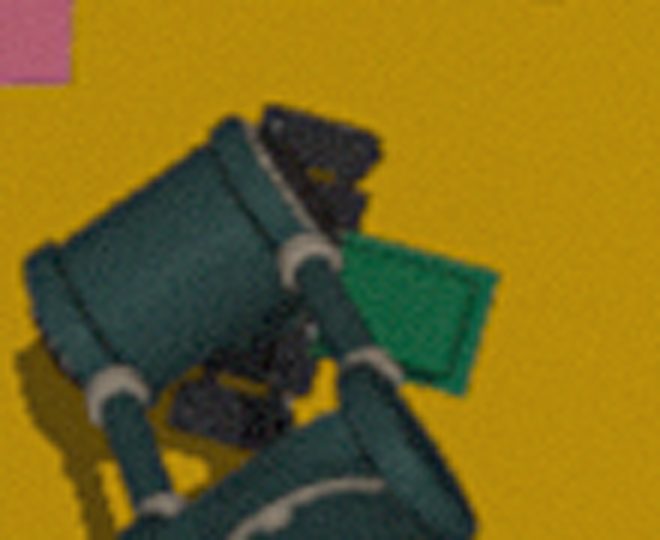

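The case is well over the pad and parallel to it. Lowering 21 mm.

```bash
python3 -m jog '[[[0,0,-5],0],[[0,0,-10],0],[[0,0,-14],0],[[0,0,-17],0],[[0,0,-19],0],[[0,0,-20.5],0],[[0,0,-21.5],0],[[0,0,-21.5],0]]'
python3 -m jog '[[[0,0,-0.5],0],[[0,0,-1],0],[[0,0,-1],0],[[0,0,-1],0],[[0,0,-1],0],[[0,0,-1],0],[[0,0,-1],0],[[0,0,-1],0]]'
```

```text
time: 44.75
tool_pos: [0.397, 0.3085, 0.0089]
orientation: [[0.273, 0.962, -0.0], [0.962, -0.273, -0.0], [-0.0, -0.0, -1.0]]
wrist_force: [-2.2, -2.1, 1.5]
opening: 0.0574
time: 45.55
tool_pos: [0.397, 0.3085, 0.0089]
orientation: [[0.273, 0.962, -0.0], [0.962, -0.273, -0.0], [-0.0, -0.0, -1.0]]
wrist_force: [-5.0, -3.8, 11.1]
opening: 0.0578
```

```bash
python3 -m jog '[[[0,0,1],0],[[0,0,1],0],[[0,0,1],0],[[0,0,1],0],[[0,0,1],0],[[0,0,1],0],[[0,0,1],0],[[0,0,1],0]]'
python3 -m jog '[[[0,0,0],0],[[0,0,0],0],[[0,0,0],0],[[0,0,0],0],[[0,0,0],0],[[0,0,0],0],[[0,0,0],0],[[0,0,0],0]]' 1
python3 -m jog '[[[0,0,5],0],[[0,0,20],0],[[0,0,45],0],[[0,0,70],0],[[0,0,95],0],[[0,0,120],0],[[0,0,140],0],[[0,0,150],0]]'
python3 -m jog '[[[0,-10,5],0],[[0,-35,10],0],[[0,-70,10],0],[[0,-105,10],0],[[0,-140,10],0],[[0,-175,10],0],[[0,-205,10],0],[[0,-220,10],0]]'
python3 - <<'E'
from h import *
def fwd(c,P,k,o):
    R=np.array(c["rotation"]);rv=cv2.Rodrigues(R.T)[0];tv=-R.T@np.array(c["origin"])
    p=cv2.projectPoints(np.array(P,float),rv,tv,c["mtx"],c["D"])[0].reshape(-1,2);return np.round((p-o+.5)*k-.5).astype(int)
a=np.linspace(0,2*np.pi,40)
circ=lambda x,y,z,r:np.c_[x+r*np.cos(a),y+r*np.sin(a),0*a+z]
def rect(x,y,z,w,l,ang):
    u=np.array([np.cos(ang),np.sin(ang)]);v=np.array([u[1],-u[0]])
    return np.array([[*(np.array([x,y])+s*l/2*u+q*w/2*v),z] for s,q in((1,1),(1,-1),(-1,-1),(-1,1))])
r=np.radians
C=[circ(.609,-.3075,.048,.028),circ(.609,-.3075,.003,.04),circ(.623,.3235,.048,.028),circ(.623,.3235,.003,.04),
 rect(.4175,-.2937,.003,.056,.132,r(88.2)),rect(.4175,-.2937,.029,.034,.110,r(88.2)),rect(.397,.3087,.003,.08,.222,r(74.2)),rect(.397,.3087,.033,.058,.2,r(74.2))]
for n,(x0,y0,x1,y1),k in(("top",(160,140,400,280),3.3),("scene",(110,110,390,270),2.8)):
    c=imaging.get_image(n);crop(c,x0,y0,x1,y1,k,f"pics/fin_{n}.png")
    im=cv2.imread(f"pics/fin_{n}.png")
    for i,p in enumerate(C): cv2.polylines(im,[fwd(c,p,k,(x0,y0))],True,(255,255,255) if (i%2==0)^(i>3) else (0,255,0),1)
    cv2.imwrite(f"pics/fino_{n}.png",im)
E
```

```text
time: 46.35
tool_pos: [0.3975, 0.3088, 0.0089]
orientation: [[0.273, 0.962, 0.001], [0.962, -0.273, 0.001], [0.001, 0.001, -1.0]]
wrist_force: [-1.1, -0.8, 6.2]
opening: 0.0577
time: 47.15
tool_pos: [0.397, 0.3085, 0.0085]
orientation: [[0.273, 0.962, 0.0], [0.962, -0.273, 0.0], [0.0, 0.0, -1.0]]
wrist_force: [0.6, 0.5, -0.1]
opening: 0.0881
time: 47.95
tool_pos: [0.3981, 0.3093, 0.1612]
orientation: [[0.273, 0.962, 0.003], [0.962, -0.273, 0.002], [0.003, 0.002, -1.0]]
wrist_force: [0.3, 0.0, 0.7]
opening: 0.0882
time: 48.75
tool_pos: [0.3955, 0.0859, 0.1671]
orientation: [[0.274, 0.962, -0.003], [0.962, -0.274, -0.001], [-0.002, -0.002, -1.0]]
wrist_force: [0.5, 0.3, 1.3]
opening: 0.0881
```

View pics/fino_top.png

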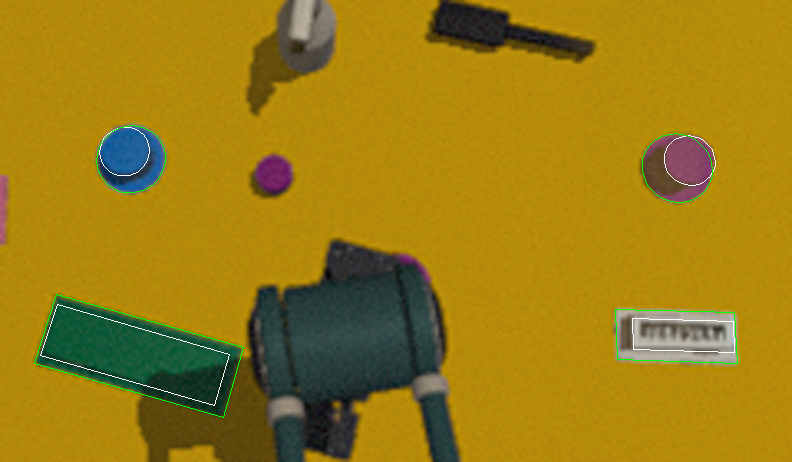

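View pics/fino_scene.png

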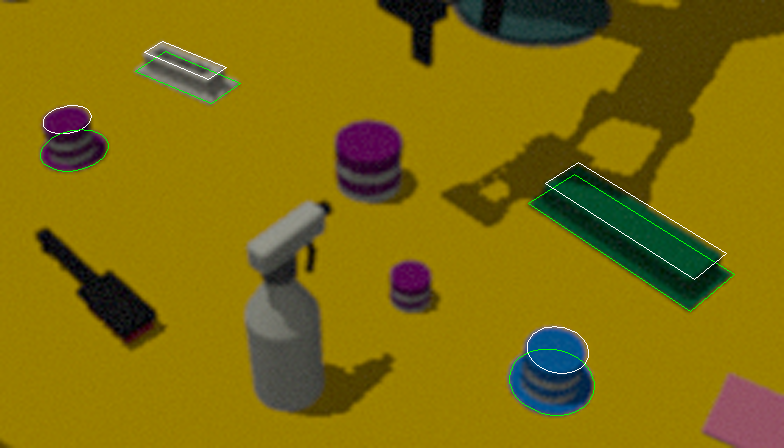

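The outlines fit everywhere. One last zoom on the box and case.

Run:
```python
import cv2,numpy as np
im=cv2.imread("pics/fino_top.png");a=im[295:380,600:750];b=im[280:430,20:260]
r=lambda i:cv2.resize(i,(760,int(i.shape[0]*760/i.shape[1])),interpolation=cv2.INTER_CUBIC)
v=np.vstack([r(a),r(b)]);cv2.imwrite("pics/zz.png",cv2.resize(v,None,fx=.65,fy=.65))
```

```text
(no output)
```

View pics/zz.png

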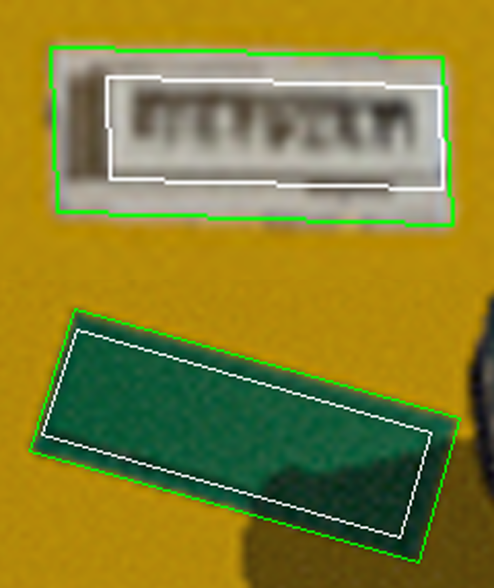

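```bash
python3 -c "
from station import robot
print(robot.close_job())"
```

```text
the job is handed in; nothing more can be done
None
```

I took the stack apart from the top down and handed the job in after about 49 s. The comb box went on the ivory pad, the blue tub and then the middle-sized purple tub on their coasters, and the shears case on the green pad.

I lowered each thing until the wrist sensor felt light contact (about 5–12 N), eased off and released it. The arm was well clear of everything before I handed in.

**Final checks:** in both cameras, outlines drawn at the pad centres fit all four things and their pads to about 2–4 mm, against the 13 mm allowed. The box and the case lie parallel to their pads. The spray bottle, the hairbrush, the look-alike tubs and the pink pad were never touched and look unmoved, though I judged that by eye and did not re-measure them.

**One disagreement:** hand-read positions of the tub lids in the scene camera came out up to about 8 mm from the intended centres. I put this down to reading and calibration error, because the outlines drawn afterwards fitted both views. `close_job()` reports no verdict, so the result is not confirmed.

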